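Battery round at the jeweller's bench

ROBOT

A 7-joint arm with a two-finger parallel gripper is mounted at the origin on the work surface. World frame = base frame: x ahead of the robot, y to its left, z up, the work surface at z = 0. Lengths are in m, angles in rad, forces in N, time in s.
With the tool pointing down it reaches from about 0.425 to 0.875 m from the base axis. Payload 4.7 kg.
Tool frame: the origin (TCP) lies on the centre line of the jaws, within the pads' length; the fingertips stand 17 mm ahead of it and the grasp point (between the pads) lies 2 mm behind it; z points along the fingers, y is the line along which they close (so a half turn about z gives the same grasp; the last joint's range is limited). The gripper opens to 85 mm and grips with 20 to 120 N. Pads are 22 mm wide; open, the fingers measure 114 mm over their backs; the gripper's body (76 mm by 85 mm) begins 54 mm behind the grasp point. The pads swing forward as they close: fully open they stand 13 mm farther back than shut.
Start: joints at [-1.127, 0.321, -0.07, 1.45, 0.023, 1.371, -0.057], TCP at [0.271, 0.591, 0.248] pointing down, gripper open.
Joint ranges: [-2.86, 2.86], [-0.3, 2.09], [-1.38, 1.24], [0.06, 2.45], [-1.56, 4.7], [0.09, 2.05], [-2.69, 2.69]. Speed limits (rad/s): [2.57, 2.57, 3.14, 3.14, 3.14, 3.14, 3.14].

INTERFACE

Orientations are given as a 3x3 rotation matrix whose columns are the frame's x, y, z axes.
In Python, from station import manip gives the robot as it stands.
- The arm moves only by the tool apply_moves, never from a script. Its arguments are lists of equal length, an entry for each row: "travel": the shift along the tool's x, y, z each as a share of 75 cm, from -1 to 1, a list of three; "delta_rot": the turn, a rotation vector about the tool's x, y, z each as a share of 4 degrees, from -1 to 1, a list of three; "fingers": the opening, from 0 (shut) to 1 (fully open). In form: {"travel": [[tx, ty, tz], ...], "delta_rot": [[wx, wy, wz], ...], "fingers": [fingers, ...]}. A call has 1 to 8 rows; each row shifts and turns the commanded pose from where the row before left it, along the tool's axes as they then stand; what a row does not reach is not made up. A row lasts 1/12 s, in which the tool goes at most 41.7 mm and 7.16 degrees, less where a joint would pass 70% of its speed; a pose out of reach is approached as far as the arm can. A call with a number of a shift or a turn outside -1 to 1 is refused whole. A call with a gripper value outside its range is refused whole. The fingers move at their own pace and stop on an object; "grip_force" is the grip in N (left out, the last holds). Time passes only in rows, so rows that do not move let the fingers close. It gives the time, the measured TCP pose, the force, the opening and the grip force at its end, in the units of the state.
- manip.observe(): the state, without advancing time (a new reading comes with each control period).
- manip.grab_frame(name): name is "scene" or "top"; returns the picture (400x640x3 uint8, blue, green, red); there is no depth.
- manip.camera_model(name): a dict with "K" (3x3 intrinsics, pixels), "dist" ([k1, k2, p1, p2, k3] as OpenCV has them; the pictures are not rectified), "R" (3x3) and "t" (3): a world point X has camera coordinates R X + t. Camera axes: x right, y down, z forward; pixel columns grow to the right and rows downward; lengths in m; the calibration is good to about 2 mm. A picture is of the moment at which its call begins. camera_model takes no time and is no camera call.
- manip.close_job(): hands the job in; it is judged then, once.
The state is a dict: "time": time; "joints": joint angles; "qvel": joint speeds; "joint_torque": joint torques, N m; "position": TCP position; "orientation": TCP orientation; "wrist_force": force on the tool from outside, world axes, zero at the start; "wrist_torque": the same for the moment, N m; "opening": finger opening in m; "gripper_force": force on a finger pad.
Only numpy, scipy, OpenCV 4.12 (cv2) and the standard library are available. Lean on these libraries where they do the work, as an engineer would, in place of code of your own. Each camera call takes 0.05 s, during which the arm holds its last target. There are 200 camera calls.

TASK

Load every green rechargeable cell lying on the jeweller's bench into the charger, one to a bay, flat end pushed back against the coil spring and the nub end then dropped in against the fixed contact so that the cell lies fully home; once they are all in, flip the charger's toggle switch on. Put the spent throwaway cells into the recycling tub of their own colour, red in the red tub and yellow in the yellow (before or after, as you like). Leave the tools and bottles on the bench where they are.

Things in the scene. Friction and masses are not known exactly. Their poses are not given: they have to be found in the camera images.
- charger: grey fixed bench charger for D cells, 155 mm deep (x) x 265 mm wide (y); origin at table level, x from spring housing (robot's side; face x=-40, top z=38 mm) to plus wall and display (face x=+40, top z=30), y left. 3 bays along x: channels 29 wide, 5 deep, floor z=8, ribs between them z=13 mm. Free gap spring cap to plus wall 54.5 mm, 7 less than a cell. Switch pod at the -y end, top z=20
- bay1 (a point): centre of the fixed plus contact of the left (+y) bay, where the nub tip of a seated cell touches: x = 40, y = 90, z = 25 mm of the charger, axes as the charger's; a seated cell lies along x with its middle 30.75 mm towards -x of this point and 17 mm above the bay floor
- spring1 (a joint): left (+y) bay's coil spring with round steel cap (18 mm across, centre 17 mm above the bay floor, free face at x = -14.5 mm of the charger): travel towards -x, m: 0 free, 0.007 with a cell seated, 0.020 fully in; pushes back with 2.2 N free, 5 N at 0.007, 10 N at 0.020
- bay2 (a point): centre of the fixed plus contact of the middle bay, where the nub tip of a seated cell touches: x = 40, y = 25, z = 25 mm of the charger, axes as the charger's; a seated cell lies along x with its middle 30.75 mm towards -x of this point and 17 mm above the bay floor
- spring2 (a joint): middle bay's coil spring with round steel cap (18 mm across, centre 17 mm above the bay floor, free face at x = -14.5 mm of the charger): travel towards -x, m: 0 free, 0.007 with a cell seated, 0.020 fully in; pushes back with 2.2 N free, 5 N at 0.007, 10 N at 0.020
- bay3 (a point): centre of the fixed plus contact of the right (-y) bay, where the nub tip of a seated cell touches: x = 40, y = -40, z = 25 mm of the charger, axes as the charger's; a seated cell lies along x with its middle 30.75 mm towards -x of this point and 17 mm above the bay floor
- spring3 (a joint): right (-y) bay's coil spring with round steel cap (18 mm across, centre 17 mm above the bay floor, free face at x = -14.5 mm of the charger): travel towards -x, m: 0 free, 0.007 with a cell seated, 0.020 fully in; pushes back with 2.2 N free, 5 N at 0.007, 10 N at 0.020
- switch (a joint): charger's toggle switch, rad: 0 to 0.15 off (leaning to the charger's -x, towards the spring side), 1.0 on (leaning to +x); stays where it is put, needs about 1.5 N at its ball. Hinge axis along the charger's y at x = 5 mm, y = -106 mm, z = 20 mm; lever 42 mm long, red ball of 16 mm at its end
- tub_red: red open recycling tub, fixed, 180 (x) by 120 (y) by 50 mm high, walls and floor 4 mm; origin at the centre of its underside
- tub_yellow: yellow open recycling tub, fixed, 180 (x) by 120 (y) by 50 mm high, walls and floor 4 mm; origin at the centre of its underside
- green1: rechargeable D cell with green sleeve, 34 mm across, 61.5 mm long, about 0.14 kg, lying on the bench (may be absent); knocked, it rolls only a few cm. Origin at the middle of its axis, x along it towards the plus end (nub tip at 30.75 mm), which has a black band 14 mm wide and a steel nub 10 mm across, 2.5 mm long; the minus end is flat steel
- green2: rechargeable D cell with green sleeve, 34 mm across, 61.5 mm long, about 0.14 kg, lying on the bench (may be absent); knocked, it rolls only a few cm. Origin at the middle of its axis, x along it towards the plus end (nub tip at 30.75 mm), which has a black band 14 mm wide and a steel nub 10 mm across, 2.5 mm long; the minus end is flat steel
- green3: rechargeable D cell with green sleeve, 34 mm across, 61.5 mm long, about 0.14 kg, lying on the bench (may be absent); knocked, it rolls only a few cm. Origin at the middle of its axis, x along it towards the plus end (nub tip at 30.75 mm), which has a black band 14 mm wide and a steel nub 10 mm across, 2.5 mm long; the minus end is flat steel
- red1: spent throwaway D cell with red sleeve, 34 mm across, 61.5 mm long, about 0.14 kg, lying on the bench (may be absent); knocked, it rolls only a few cm. Origin at the middle of its axis, x along it towards the plus end (nub tip at 30.75 mm), which has a black band 14 mm wide and a steel nub 10 mm across, 2.5 mm long; the minus end is flat steel
- red2: spent throwaway D cell with red sleeve, 34 mm across, 61.5 mm long, about 0.14 kg, lying on the bench (may be absent); knocked, it rolls only a few cm. Origin at the middle of its axis, x along it towards the plus end (nub tip at 30.75 mm), which has a black band 14 mm wide and a steel nub 10 mm across, 2.5 mm long; the minus end is flat steel
- yellow1: spent throwaway D cell with yellow sleeve, 34 mm across, 61.5 mm long, about 0.14 kg, lying on the bench (may be absent); knocked, it rolls only a few cm. Origin at the middle of its axis, x along it towards the plus end (nub tip at 30.75 mm), which has a black band 14 mm wide and a steel nub 10 mm across, 2.5 mm long; the minus end is flat steel
- yellow2: spent throwaway D cell with yellow sleeve, 34 mm across, 61.5 mm long, about 0.14 kg, lying on the bench (may be absent); knocked, it rolls only a few cm. Origin at the middle of its axis, x along it towards the plus end (nub tip at 30.75 mm), which has a black band 14 mm wide and a steel nub 10 mm across, 2.5 mm long; the minus end is flat steel
- file: half-round file with wooden handle, 200 mm long, lying between charger and tub; bystander, origin at its underside
- ring_clamp: wooden ring clamp, 130 x 26 x 24 mm, lying between charger and tub; bystander, origin at its underside
- brush: bench brush with dark handle, 190 mm, lying at the left of the bench; bystander, origin at its underside
- hammer: hammer with wooden handle, 260 mm, lying beyond the charger; bystander, origin at its underside
- mandrel: tapered steel ring mandrel with wooden handle, 280 mm, lying beyond the charger; bystander, origin at its underside
- glue_bottle: white glue bottle, 42 mm across, 125 mm tall, at the back; bystander, origin at its underside
- black_tin: black tin, 90 mm across, 110 mm tall, at the right of the bench; bystander, origin at its underside
There are look-alikes about, which are no part of the job. Several things have the shape of the tub_yellow; the one meant has the colours described above. Leave any blue or purple look-alike of the red1 alone.

How it is judged:
On the way, in this order (a step that is already met when the one before it is completed fails the run):
1. every green cell present is seated in a bay, nub at the contact and spring pressed in, with the switch still off (((x of bay1 in the frame of green1 between 0.026 and 0.036 m and y of bay1 in the frame of green1 between -0.008 and 0.008 m and z of bay1 in the frame of green1 between -0.008 and 0.008 m and angle between green1's own x axis and vertical between 1.49 and 1.65 rad and angle between the x axis of green1 and the x axis of bay1, either way round below 0.15 rad and value of joint spring1 above 0.004 m) or (x of bay2 in the frame of green1 between 0.026 and 0.036 m and y of bay2 in the frame of green1 between -0.008 and 0.008 m and z of bay2 in the frame of green1 between -0.008 and 0.008 m and angle between green1's own x axis and vertical between 1.49 and 1.65 rad and angle between the x axis of green1 and the x axis of bay2, either way round below 0.15 rad and value of joint spring2 above 0.004 m) or (x of bay3 in the frame of green1 between 0.026 and 0.036 m and y of bay3 in the frame of green1 between -0.008 and 0.008 m and z of bay3 in the frame of green1 between -0.008 and 0.008 m and angle between green1's own x axis and vertical between 1.49 and 1.65 rad and angle between the x axis of green1 and the x axis of bay3, either way round below 0.15 rad and value of joint spring3 above 0.004 m)) and ((x of bay1 in the frame of green2 between 0.026 and 0.036 m and y of bay1 in the frame of green2 between -0.008 and 0.008 m and z of bay1 in the frame of green2 between -0.008 and 0.008 m and angle between green2's own x axis and vertical between 1.49 and 1.65 rad and angle between the x axis of green2 and the x axis of bay1, either way round below 0.15 rad and value of joint spring1 above 0.004 m) or (x of bay2 in the frame of green2 between 0.026 and 0.036 m and y of bay2 in the frame of green2 between -0.008 and 0.008 m and z of bay2 in the frame of green2 between -0.008 and 0.008 m and angle between green2's own x axis and vertical between 1.49 and 1.65 rad and angle between the x axis of green2 and the x axis of bay2, either way round below 0.15 rad and value of joint spring2 above 0.004 m) or (x of bay3 in the frame of green2 between 0.026 and 0.036 m and y of bay3 in the frame of green2 between -0.008 and 0.008 m and z of bay3 in the frame of green2 between -0.008 and 0.008 m and angle between green2's own x axis and vertical between 1.49 and 1.65 rad and angle between the x axis of green2 and the x axis of bay3, either way round below 0.15 rad and value of joint spring3 above 0.004 m)) and ((x of bay1 in the frame of green3 between 0.026 and 0.036 m and y of bay1 in the frame of green3 between -0.008 and 0.008 m and z of bay1 in the frame of green3 between -0.008 and 0.008 m and angle between green3's own x axis and vertical between 1.49 and 1.65 rad and angle between the x axis of green3 and the x axis of bay1, either way round below 0.15 rad and value of joint spring1 above 0.004 m) or (x of bay2 in the frame of green3 between 0.026 and 0.036 m and y of bay2 in the frame of green3 between -0.008 and 0.008 m and z of bay2 in the frame of green3 between -0.008 and 0.008 m and angle between green3's own x axis and vertical between 1.49 and 1.65 rad and angle between the x axis of green3 and the x axis of bay2, either way round below 0.15 rad and value of joint spring2 above 0.004 m) or (x of bay3 in the frame of green3 between 0.026 and 0.036 m and y of bay3 in the frame of green3 between -0.008 and 0.008 m and z of bay3 in the frame of green3 between -0.008 and 0.008 m and angle between green3's own x axis and vertical between 1.49 and 1.65 rad and angle between the x axis of green3 and the x axis of bay3, either way round below 0.15 rad and value of joint spring3 above 0.004 m)) and value of joint switch below 0.4 rad), for 0.2 s.
2. the switch is flipped on (value of joint switch above 0.8 rad), for 0.2 s.
At the end, for the whole second after the job is handed in: every green cell lies home in a bay: nub within 5 mm of its contact lengthwise, 8 mm across, level within 0.08 rad, in line within 0.15 rad, spring in over 4 mm; every red cell inside the red tub, every yellow one inside the yellow; switch on (over 0.8 rad); cells at rest (((x of bay1 in the frame of green1 between 0.026 and 0.036 m and y of bay1 in the frame of green1 between -0.008 and 0.008 m and z of bay1 in the frame of green1 between -0.008 and 0.008 m and angle between green1's own x axis and vertical between 1.49 and 1.65 rad and angle between the x axis of green1 and the x axis of bay1, either way round below 0.15 rad and value of joint spring1 above 0.004 m) or (x of bay2 in the frame of green1 between 0.026 and 0.036 m and y of bay2 in the frame of green1 between -0.008 and 0.008 m and z of bay2 in the frame of green1 between -0.008 and 0.008 m and angle between green1's own x axis and vertical between 1.49 and 1.65 rad and angle between the x axis of green1 and the x axis of bay2, either way round below 0.15 rad and value of joint spring2 above 0.004 m) or (x of bay3 in the frame of green1 between 0.026 and 0.036 m and y of bay3 in the frame of green1 between -0.008 and 0.008 m and z of bay3 in the frame of green1 between -0.008 and 0.008 m and angle between green1's own x axis and vertical between 1.49 and 1.65 rad and angle between the x axis of green1 and the x axis of bay3, either way round below 0.15 rad and value of joint spring3 above 0.004 m)) and ((x of bay1 in the frame of green2 between 0.026 and 0.036 m and y of bay1 in the frame of green2 between -0.008 and 0.008 m and z of bay1 in the frame of green2 between -0.008 and 0.008 m and angle between green2's own x axis and vertical between 1.49 and 1.65 rad and angle between the x axis of green2 and the x axis of bay1, either way round below 0.15 rad and value of joint spring1 above 0.004 m) or (x of bay2 in the frame of green2 between 0.026 and 0.036 m and y of bay2 in the frame of green2 between -0.008 and 0.008 m and z of bay2 in the frame of green2 between -0.008 and 0.008 m and angle between green2's own x axis and vertical between 1.49 and 1.65 rad and angle between the x axis of green2 and the x axis of bay2, either way round below 0.15 rad and value of joint spring2 above 0.004 m) or (x of bay3 in the frame of green2 between 0.026 and 0.036 m and y of bay3 in the frame of green2 between -0.008 and 0.008 m and z of bay3 in the frame of green2 between -0.008 and 0.008 m and angle between green2's own x axis and vertical between 1.49 and 1.65 rad and angle between the x axis of green2 and the x axis of bay3, either way round below 0.15 rad and value of joint spring3 above 0.004 m)) and ((x of bay1 in the frame of green3 between 0.026 and 0.036 m and y of bay1 in the frame of green3 between -0.008 and 0.008 m and z of bay1 in the frame of green3 between -0.008 and 0.008 m and angle between green3's own x axis and vertical between 1.49 and 1.65 rad and angle between the x axis of green3 and the x axis of bay1, either way round below 0.15 rad and value of joint spring1 above 0.004 m) or (x of bay2 in the frame of green3 between 0.026 and 0.036 m and y of bay2 in the frame of green3 between -0.008 and 0.008 m and z of bay2 in the frame of green3 between -0.008 and 0.008 m and angle between green3's own x axis and vertical between 1.49 and 1.65 rad and angle between the x axis of green3 and the x axis of bay2, either way round below 0.15 rad and value of joint spring2 above 0.004 m) or (x of bay3 in the frame of green3 between 0.026 and 0.036 m and y of bay3 in the frame of green3 between -0.008 and 0.008 m and z of bay3 in the frame of green3 between -0.008 and 0.008 m and angle between green3's own x axis and vertical between 1.49 and 1.65 rad and angle between the x axis of green3 and the x axis of bay3, either way round below 0.15 rad and value of joint spring3 above 0.004 m)) and x of red1 in the frame of tub_red between -0.088 and 0.088 m and y of red1 in the frame of tub_red between -0.058 and 0.058 m and z of red1 in the frame of tub_red between 0 and 0.06 m and x of red2 in the frame of tub_red between -0.088 and 0.088 m and y of red2 in the frame of tub_red between -0.058 and 0.058 m and z of red2 in the frame of tub_red between 0 and 0.06 m and x of yellow1 in the frame of tub_yellow between -0.088 and 0.088 m and y of yellow1 in the frame of tub_yellow between -0.058 and 0.058 m and z of yellow1 in the frame of tub_yellow between 0 and 0.06 m and x of yellow2 in the frame of tub_yellow between -0.088 and 0.088 m and y of yellow2 in the frame of tub_yellow between -0.058 and 0.058 m and z of yellow2 in the frame of tub_yellow between 0 and 0.06 m and value of joint switch above 0.8 rad and linear speed of each of green1, green2, green3, red1, red2, yellow1, yellow2 below 0.02 m/s); the robot touches nothing.
It fails at once if a tool or bottle of the bench (file, ring clamp, brush, hammer, mandrel, glue bottle, black tin) is moved by more than 40 mm (distance of any of file, ring_clamp, brush, hammer, mandrel, glue_bottle, black_tin from where it was at the start of the episode above 0.04 m).
Of green1, green2, green3 only 2 to 3 are there at a start; the rules pass over those that are not, and their reading is None.
Of red1, red2, yellow1, yellow2 only 3 to 4 are there at a start; the rules pass over those that are not, and their reading is None.
At some moment in a run one of green1, green2, green3, red1, red2, yellow1, yellow2 may be knocked a few centimetres aside while the robot is not near it.
Once in a run the grip may slacken for a moment while it holds something.
It also fails if it takes over 210 s, if anything falls off the work surface, if the arm or the gripper's body presses on something with over 40 N, if the wrist force passes 120 N, or if a joint passes its speed limit or range.

## Working session

There is one attempt and no reset: what is moved stays moved. The work goes in short steps, Python scripts to look and compute and a tool call to move; the robot and the scene stay as the last step left them, time stands still between calls to the robot, and variables do not carry over. Pictures are saved under pics/ and viewed, at most 14 in all, crops included, and the job is handed in when it is done.

Besides the shell and the picture viewer there is one more tool, called after "Emit:" as name(argument=value, ...), one argument or row to a line, values as JSON. apply_moves: Moves the arm, as the interface text tells. Shift numbers are shares of 75 cm and turn numbers shares of 4 degrees, none past 1 either way. Its arguments: {"type":"object","properties":{"travel":{"type":"array"},"delta_rot":{"type":"array"},"fingers":{"type":"array"},"grip_force":{"type":"number"}},"required":["travel","delta_rot","fingers"]}

```bash
mkdir -p pics; ls
python3 - <<'E'
from station import manip
import cv2,numpy as np
np.set_printoptions(precision=4,suppress=True)
for n in("scene","top"):
    im=manip.grab_frame(n); cv2.imwrite(f"pics/{n}0.png",im)
    c=manip.camera_model(n); print(n,{k:np.round(v,4).tolist() for k,v in c.items()})
    R=np.array(c["R"]);print(-R.T@np.array(c["t"]))
s=manip.observe();print(s)
E
```

```text
pics
scene {'K': [[518.1988, 0.0, 320.5134], [0.0, 518.1988, 201.2128], [0.0, 0.0, 1.0]], 'dist': [-0.1542, 0.0, 0.0, 0.0, 0.0], 'R': [[-0.6639, 0.7478, -0.0027], [0.6497, 0.5751, -0.4971], [-0.3701, -0.3318, -0.8677]], 't': [0.3467, -0.2877, 1.7397]}
[1.0611 0.4834 1.3674]
top {'K': [[408.5299, 0.0, 319.0892], [0.0, 408.5299, 201.1181], [0.0, 0.0, 1.0]], 'dist': [-0.0795, 0.0, 0.0, 0.0, 0.0], 'R': [[0.003, -1.0, 0.0016], [-0.9934, -0.0032, -0.1148], [0.1148, -0.0012, -0.9934]], 't': [-0.0308, 0.4855, 1.1366]}
[ 0.3518 -0.0279  1.1849]
{'time': 0.1, 'joints': array([-1.1269,  0.3218, -0.0701,  1.4516,  0.0226,  1.3708, -0.0569]), 'qvel': array([-0.0023, -0.0027, -0.0007, -0.0047, -0.0008, -0.0017, -0.001 ]), 'joint_torque': array([ -0.0002, -49.4878,  -0.384 , -31.5205,   0.013 ,   0.0076,
         0.    ]), 'position': array([0.2707, 0.5905, 0.2473]), 'orientation': array([[-0.9091,  0.4166, -0.0007],
       [ 0.4166,  0.9091, -0.0016],
       [-0.0001, -0.0017, -1.    ]]), 'wrist_force': array([ 0.6979, -0.2823, -0.3442]), 'wrist_torque': array([0.0349, 0.0251, 0.0592]), 'gripper_force': 0.0, 'opening': 0.08526675702235036}
```

View pics/scene0.png

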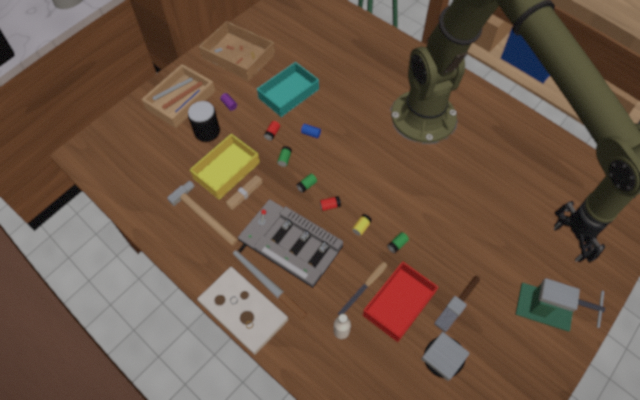

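View pics/top0.png

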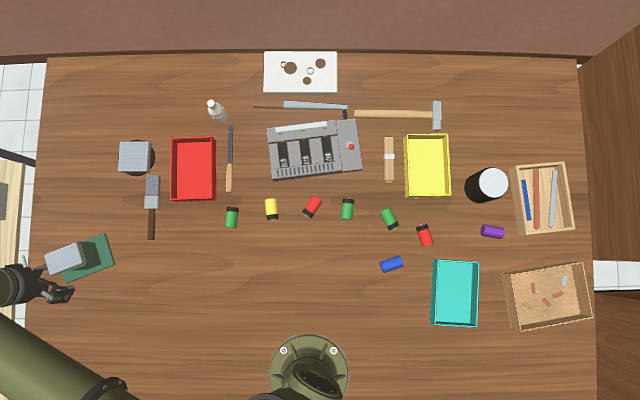

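The views show 3 green cells at top (232,217), (348,209), (389,218), red at (313,206), (425,235), and yellow at (271,209). Blue (391,264) and purple (492,231) are look-alikes to leave alone. The charger is at (314,150) with its switch ball at (351,146). The red tub is at (193,168) and the yellow tub at (427,165). The teal (455,293) and wooden trays don't match the yellow colour.

```bash
cat > h.py <<'E'
from station import manip
import cv2,numpy as np
np.set_printoptions(precision=4,suppress=True)
CM={n:{k:np.array(v) for k,v in manip.camera_model(n).items()} for n in("scene","top")}
def rays(n,px):
    c=CM[n];p=cv2.undistortPoints(np.array(px,float).reshape(-1,1,2),c["K"],c["dist"]).reshape(-1,2)
    d=np.c_[p,np.ones(len(p))]@c["R"];return -c["R"].T@c["t"],d/np.linalg.norm(d,axis=1)[:,None]
def plane(n,px,z):
    o,d=rays(n,px);return o+d*((z-o[2])/d[:,2])[:,None]
def tri(p1,p2):
    A=np.zeros((3,3));b=np.zeros(3)
    for n,p in(("scene",p1),("top",p2)):
        o,d=rays(n,[p]);M=np.eye(3)-np.outer(d[0],d[0]);A+=M;b+=M@o
    return np.linalg.solve(A,b)
def proj(n,X):
    c=CM[n];return cv2.projectPoints(np.array(X,float).reshape(-1,3),cv2.Rodrigues(c["R"])[0],c["t"],c["K"],c["dist"])[0].reshape(-1,2)
H={"green":[(45,85)],"red":[(0,8),(172,180)],"yellow":[(22,35)],"black":None}
def mask(im,c):
    h=cv2.cvtColor(im,cv2.COLOR_BGR2HSV)
    if c=="black": return ((h[...,2]<60)).astype(np.uint8)
    m=np.zeros(im.shape[:2],bool)
    for a,b in H[c]: m|=(h[...,0]>=a)&(h[...,0]<=b)
    return (m&(h[...,1]>140)&(h[...,2]>60)).astype(np.uint8)
def blobs(im,c,lo=20,hi=800):
    n,l,s,ce=cv2.connectedComponentsWithStats(mask(im,c))
    return [(ce[i],s[i,4],l==i) for i in range(1,n) if lo<s[i,4]<hi]
def cells(n,im):
    """sleeve centroid, black-band centroid -> list of colour, sleeve px, band px"""
    out=[]
    bl=mask(im,"black")
    for c in("green","red","yellow"):
        for ce,a,m in blobs(im,c,60,600):
            r=np.zeros(bl.shape,np.uint8);cv2.circle(r,tuple(int(v) for v in ce),15,1,-1)
            k,l,s,cc=cv2.connectedComponentsWithStats(bl&r&(~m).astype(np.uint8))
            i=1+np.argmax(s[1:,4]) if k>1 else None
            out.append((c,ce,a,cc[i] if i else None,s[i,4] if i else 0))
    return out
E
python3 - <<'E'
from h import *
for n in("scene","top"):
    im=cv2.imread(f"pics/{n}0.png")
    for c,ce,a,b,ba in cells(n,im): print(n,c,ce,a,b,ba,plane(n,[ce],.02)[0][:2], None if b is None else plane(n,[b],.02)[0][:2])
    for c in("red","yellow"):
        for ce,a,m in blobs(im,c,600,20000): print("tub",n,c,ce,a,cv2.boundingRect(m.astype(np.uint8)))
im=cv2.imread("pics/top0.png")
cv2.imwrite("pics/c1.png",cv2.resize(im[110:250,220:440],None,fx=3.6,fy=3.6,interpolation=cv2.INTER_CUBIC))
im=cv2.imread("pics/scene0.png")
cv2.imwrite("pics/c2.png",cv2.resize(im[110:290,220:420],None,fx=3.3,fy=3.3,interpolation=cv2.INTER_CUBIC))
E
```

```text
scene red [273.3576 127.106 ] 151 [269.7 134. ] 20 [ 0.3793 -0.3337] [ 0.4074 -0.3229]
scene red [328.601 203.197] 203 [338.1364 200.8182] 22 [ 0.4754 -0.0091] [0.4502 0.0069]
scene yellow [362.3925 223.7757] 107 [367.4375 216.9375] 16 [0.4619 0.1105] [0.4345 0.1073]
tub scene red [399.6335 300.8034] 3321 (362, 261, 77, 82)
tub scene yellow [225.1304 164.6089] 1350 (190, 134, 69, 65)
top red [313.1015 204.1675] 197 [310.8889 215.    ] 9 [ 0.4776 -0.0121] [ 0.4465 -0.006 ]
top red [424.9697 236.8687] 198 [421.641  227.3846] 39 [ 0.3845 -0.3324] [ 0.4117 -0.3234]
top yellow [274.5781 206.1562] 64 [272.84 216.04] 25 [0.4715 0.0983] [0.4431 0.1029]
tub top red [192.5471 168.6009] 2952 (170, 136, 47, 66)
tub top yellow [428.223  162.6121] 807 (403, 133, 48, 65)
```

View pics/c1.png

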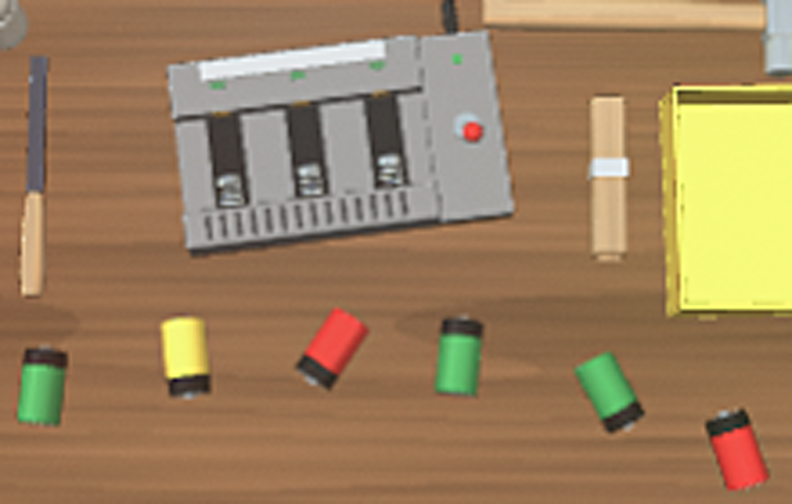

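View pics/c2.png

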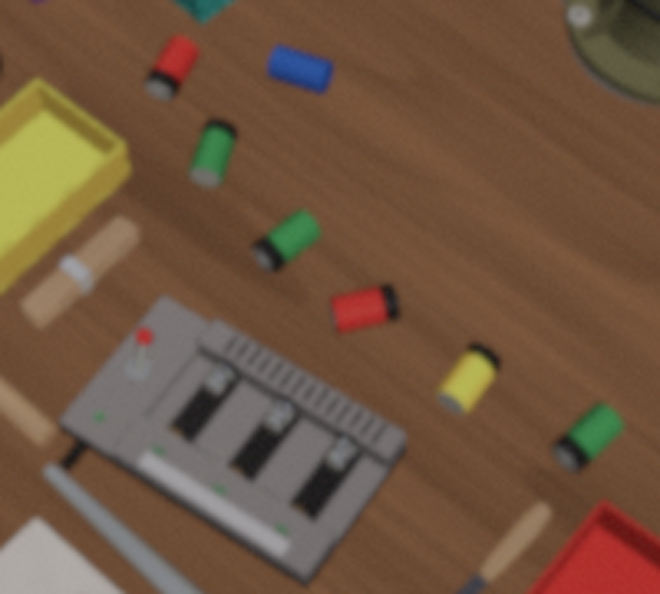

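Crop check, in crop pixels: green cells at (43,385) and (460,357) have the nub towards +x (away from the robot), and the one at (607,390) has it towards the robot. The tub on the right is the plain yellow one, the only one matching. Next I measure the cell silhouettes and the charger edges.

```bash
cat >> h.py <<'E'
def sil(n,im,X,col,rad=.055):
    """cell silhouette near world X: centre & yaw(nub) at z=.017"""
    p=proj(n,[X[0],X[1],.017])[0];q=proj(n,[X[0]+rad,X[1],.017])[0];R=np.linalg.norm(q-p)
    h=cv2.cvtColor(im,cv2.COLOR_BGR2HSV).astype(int)
    H_,S,V=h[...,0],h[...,1],h[...,2]
    hue={"green":(H_>40)&(H_<95)&(S>70),"red":((H_<7)|(H_>170))&(S>150),"yellow":(H_>19)&(H_<36)&(S>110)&(V>90)}[col]
    yy,xx=np.mgrid[:400,:640];roi=(xx-p[0])**2+(yy-p[1])**2<R*R
    blk=(V<75)&roi; slv=hue&roi
    u=cv2.morphologyEx((slv|blk).astype(np.uint8),cv2.MORPH_OPEN,np.ones((3,3)))
    k,l,s,cc=cv2.connectedComponentsWithStats(u)
    i=1+np.argmax([ (slv&(l==j)).sum() for j in range(1,k)])
    ct,_=cv2.findContours((l==i).astype(np.uint8),0,1)
    sp=np.argwhere(slv&(l==i))[:,::-1];bp=np.argwhere(blk&(l==i)&~slv)[:,::-1]
    W=plane(n,np.argwhere(l==i)[:,::-1],.017)[:,:2]
    rc=cv2.minAreaRect((W*1e4).astype(np.float32))
    d=plane(n,[bp.mean(0)],.017)[0,:2]-plane(n,[sp.mean(0)],.017)[0,:2]
    w=np.linalg.eigh(np.cov(W.T))[1][:,1];w=w*np.sign(w@d)
    return np.array(rc[0])/1e4,np.degrees(np.arctan2(w[1],w[0])),np.array(rc[1])/10,len(sp),len(bp)
E
python3 - <<'E'
from h import *
S={n:cv2.imread(f"pics/{n}0.png") for n in("scene","top")}
G=[("g_L","green",(232,217)),("yel","yellow",(271,209)),("r_M","red",(313,206)),("g_M","green",(348,209)),("g_R","green",(389,218)),("r_R","red",(425,235))]
for nm,c,p in G:
    X=plane("top",[p],.017)[0]
    for n in S:
        r=sil(n,S[n],X,c);print(nm,n,r[0],"yaw %.1f"%r[1],r[2],r[3:], "px",proj(n,[*r[0],.017])[0])
im=S["top"][110:185,260:365]
cv2.imwrite("pics/c3.png",cv2.resize(im,None,fx=7.5,fy=7.5,interpolation=cv2.INTER_CUBIC))
E
```

```text
g_L scene [0.4359 0.2245] yaw -2.0 [33.2867 63.9587] (163, 47) px [398.5099 241.4598]
g_L top [0.4394 0.2234] yaw -9.9 [33.6518 55.9402] (192, 25) px [231.1374 217.2249]
yel scene [0.4637 0.1091] yaw nan [52.5482 36.7024] (179, 0) px [361.5744 224.3467]
yel top [0.4665 0.1089] yaw -171.6 [58.1533 34.5647] (198, 47) px [270.9976 207.9926]
r_M scene [ 0.4699 -0.0073] yaw 146.2 [39.6642 59.9994] (185, 27) px [330.2557 202.8492]
r_M top [ 0.4733 -0.0088] yaw 151.2 [32.8138 58.3949] (182, 36) px [311.9614 205.7826]
g_M scene [ 0.4625 -0.1091] yaw -2.4 [36.769  62.8238] (154, 45) px [306.8245 182.196 ]
g_M top [ 0.4653 -0.1094] yaw -12.5 [32.1388 58.2905] (183, 27) px [346.9571 208.6694]
g_R scene [ 0.429  -0.2341] yaw -151.1 [58.8593 33.2112] (134, 21) px [284.8846 153.3836]
g_R top [ 0.4377 -0.2296] yaw -150.6 [58.203  33.0098] (188, 41) px [388.7981 218.3227]
r_R scene [ 0.3822 -0.3334] yaw 23.1 [63.0143 37.4948] (135, 26) px [272.8727 128.2488]
r_R top [ 0.3903 -0.3314] yaw 18.8 [57.6019 35.0443] (194, 43) px [424.3083 234.8991]h.py:53: RuntimeWarning: Mean of empty slice.
  d=plane(n,[bp.mean(0)],.017)[0,:2]-plane(n,[sp.mean(0)],.017)[0,:2]
  ret = um.true_divide(
```

View pics/c3.png

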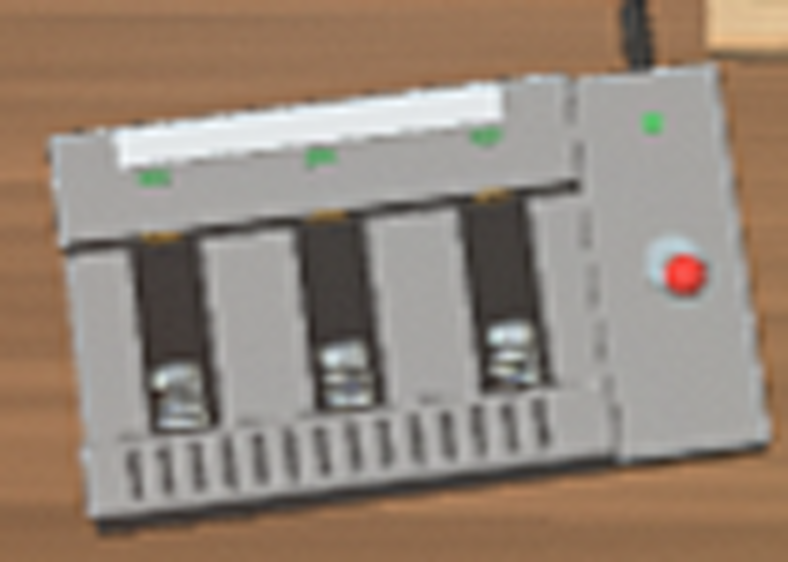

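The enlarged crop shows gold plus contacts at c3 (160,237), (328,215), (490,195), dark channels below them, the switch ball at (686,273), and the wall-face line from (65,244) to (578,185).

Run:
```python
from h import *
f=lambda *p:[((a+.5)/7.5-.5+260,(b+.5)/7.5-.5+110) for a,b in p]
g=lambda *p:[((a+.5)/3.3-.5+220,(b+.5)/3.3-.5+110) for a,b in p]
c=plane("top",f((160,237),(328,215),(490,195)),.026);print("contacts",c)
s=plane("top",f((166,245),(182,425),(332,225),(348,405),(493,200),(515,385)),.009)
for i in(0,2,4):
    d=s[i]-s[i+1];print("strip",s[i,:2],s[i+1,:2],np.degrees(np.arctan2(d[1],d[0])))
w=plane("top",f((65,244),(578,185)),.0215);d=w[0]-w[1];print("wall",w[:,:2],np.degrees(np.arctan2(-d[0],d[1])))
h=plane("top",f((120,437),(600,380)),.038);d=h[0]-h[1];print("hous",h[:,:2],np.degrees(np.arctan2(-d[0],d[1])))
# fit: contacts y + strips
print("ball tri",tri(g((144,337))[0],f((686,273))[0]))
for a,b in(((157,452),(153,177)),((220,490),(321,156)),((281,530),(486,135))): pass
L=[(153,177),(321,156),(486,135)];M=[(281,530),(220,490),(157,452)]
for a,b in zip(M,L): print("LED",tri(g(a)[0],f(b)[0]))
print("LED4",tri(g((99,416))[0],f((652,123))[0]))
# white display corners
for a,b in(((143,455),(500,85)),((281,557),(118,132))): print("disp",tri(g(a)[0],f(b)[0]))
for nm,p in(("red",[(170,136),(217,202)]),):pass
# tubs: rim corners from bounding boxes in the top view, z=.05
for n,bb in(("red",(170,136,47,66)),("yel",(403,133,48,65))):
    x,y,w_,h_=bb;print(n,plane("top",[(x,y),(x+w_,y+h_)],.05)[:,:2],plane("top",[(x+w_/2,y+h_/2)],.05)[0])
```

```text
contacts [[ 0.6611  0.0824  0.026 ]
 [ 0.6701  0.0173  0.026 ]
 [ 0.6783 -0.0456  0.026 ]]
strip [0.6625 0.0816] [0.5903 0.0743] 5.820031204084171
strip [0.6707 0.0163] [0.5984 0.0095] 5.403241332501825
strip [ 0.681  -0.0471] [ 0.6066 -0.0558] 6.652181464570308
wall [[ 0.6595  0.1199]
 [ 0.6837 -0.0801]] 6.891452678917651
hous [[ 0.5797  0.0953]
 [ 0.6024 -0.0875]] 7.069001566363359
ball tri [ 0.6387 -0.1183  0.0583]
LED [0.6841 0.0854 0.0291]
LED [0.6921 0.021  0.029 ]
LED [ 0.7016 -0.0438  0.0278]
LED4 [ 0.7089 -0.109   0.0209]
disp [ 0.7162 -0.0473  0.0414]
disp [0.7021 0.1004 0.0273]
red [[0.6708 0.4015]
 [0.4796 0.2575]] [0.5738 0.3282 0.05  ]
yel [[ 0.6805 -0.2694]
 [ 0.4931 -0.4018]] [ 0.586  -0.3358  0.05  ]
```

Measured heights agree with the text: LEDs about 29 mm, pod 21 mm, ball 58 mm. I take the charger yaw as about 7° and bay 2's contact at (0.670, 0.018). Next, a row-planning helper and the first pick: the middle red cell.

```bash
cat > pl.py <<'E'
from h import *
from scipy.spatial.transform import Rotation as Ro
def Rt(yaw,tilt=0):
    c,s=np.cos(np.radians(yaw)),np.sin(np.radians(yaw))
    return np.array([[c,s,0],[s,-c,0],[0,0,-1.]])@Ro.from_euler('y',tilt,degrees=True).as_matrix()
def plan(*wps,start=None):
    """wp=(x,y,z,yaw,tilt[,minrows]); prints rows/row-values as constant rows"""
    if start is None:
        s=manip.observe();p,R=np.array(s["position"]),np.array(s["orientation"])
        print("at",p,"yaw %.2f"%np.degrees(np.arctan2(R[1,0],R[0,0])),"open %.3f"%s["opening"],"F",s["wrist_force"],"t",s["time"],"q",np.round(s["joints"],2))
    else: p,R=np.array(start[:3]),Rt(*start[3:5])
    for w in wps:
        P=np.array(w[:3]);T=Rt(w[3],w[4]);rv=Ro.from_matrix(R.T@T).as_rotvec(degrees=True)
        n=int(max(np.ceil(np.linalg.norm(rv)/3.99),np.ceil(np.linalg.norm(P-p)/.034),w[5] if len(w)>5 else 1))
        st=Ro.from_rotvec(rv/n,degrees=True).as_matrix();M=np.zeros((3,3));A=R.copy()
        for _ in range(n): M+=A;A=A@st
        t=np.linalg.solve(M,P-p)/.75
        print("->",w,"rows",n,"travel",np.round(t,4).tolist(),"rot",np.round(rv/n/4,3).tolist())
        p,R=P,T
E
python3 -c "
from pl import *
plan((.4733,-.0088,.13,151,0),(.4733,-.0088,.024,151,0,5))"
```

```text
at [0.2707 0.5905 0.2473] yaw 155.38 open 0.085 F [ 0.6979 -0.2823 -0.3442] t 0.1 q [-1.13  0.32 -0.07  1.45  0.02  1.37 -0.06]
-> (0.4733, -0.0088, 0.13, 151, 0) rows 19 travel [-0.0316, -0.0312, 0.0083] rot [-0.001, 0.0, 0.058]
-> (0.4733, -0.0088, 0.024, 151, 0, 5) rows 5 travel [-0.0, 0.0, 0.0283] rot [0.0, 0.0, 0.0]
```

Emit:
apply_moves(
  travel=[
    [-0.0316,-0.0312,0.0083],
    [-0.0316,-0.0312,0.0083],
    [-0.0316,-0.0312,0.0083],
    [-0.0316,-0.0312,0.0083],
    [-0.0316,-0.0312,0.0083],
    [-0.0316,-0.0312,0.0083],
    [-0.0316,-0.0312,0.0083],
    [-0.0316,-0.0312,0.0083],
  ],
  delta_rot=[
    [0,0,0.058],
    [0,0,0.058],
    [0,0,0.058],
    [0,0,0.058],
    [0,0,0.058],
    [0,0,0.058],
    [0,0,0.058],
    [0,0,0.058],
  ],
  fingers=[0.75,0.75,0.75,0.75,0.75,0.75,0.75,0.75],
  grip_force=50,
)

```text
time: 0.77
position: [0.3618, 0.3386, 0.1979]
orientation: [[-0.895, 0.446, -0.0], [0.446, 0.895, -0.0], [0.0, -0.0, -1.0]]
wrist_force: [1.5, 0.7, -0.6]
opening: 0.0637
gripper_force: 0.0
```

Emit:
apply_moves(
  travel=[
    [-0.0316,-0.0312,0.0083],
    [-0.0316,-0.0312,0.0083],
    [-0.0316,-0.0312,0.0083],
    [-0.0316,-0.0312,0.0083],
    [-0.0316,-0.0312,0.0083],
    [-0.0316,-0.0312,0.0083],
    [-0.0316,-0.0312,0.0083],
    [-0.0316,-0.0312,0.0083],
  ],
  delta_rot=[
    [0,0,0.058],
    [0,0,0.058],
    [0,0,0.058],
    [0,0,0.058],
    [0,0,0.058],
    [0,0,0.058],
    [0,0,0.058],
    [0,0,0.058],
  ],
  fingers=[0.75,0.75,0.75,0.75,0.75,0.75,0.75,0.75],
)

```text
time: 1.43
position: [0.4443, 0.0855, 0.1483]
orientation: [[-0.88, 0.475, -0.0], [0.475, 0.88, 0.0], [0.0, 0.0, -1.0]]
wrist_force: [1.4, 0.4, 0.7]
opening: 0.0639
gripper_force: 0.0
```

Emit:
apply_moves(
  travel=[
    [-0.0316,-0.0312,0.0083],
    [-0.0316,-0.0312,0.0083],
    [-0.0316,-0.0312,0.0083],
    [0,0,0],
    [0,0,0],
  ],
  delta_rot=[
    [0,0,0.058],
    [0,0,0.058],
    [0,0,0.058],
    [0,0,0],
    [0,0,0],
  ],
  fingers=[0.75,0.75,0.75,0.75,0.75],
)

```text
time: 1.85
position: [0.4728, -0.0106, 0.1294]
orientation: [[-0.872, 0.489, -0.001], [0.489, 0.872, -0.001], [0.001, -0.001, -1.0]]
wrist_force: [-0.5, 1.5, -0.3]
opening: 0.0642
gripper_force: 0.0
```

Emit:
apply_moves(
  travel=[
    [0,0.002,0.0283],
    [0,0,0.0283],
    [0,0,0.0283],
    [0,0,0.0283],
    [0,0,0.0283],
    [0,0,0],
    [0,0,0],
    [0,0,0],
  ],
  delta_rot=[
    [0,0,0],
    [0,0,0],
    [0,0,0],
    [0,0,0],
    [0,0,0],
    [0,0,0],
    [0,0,0],
    [0,0,0],
  ],
  fingers=[0.75,0.75,0.75,0.75,0.75,0.75,0.2,0.2],
)

```text
time: 2.52
position: [0.4746, -0.0064, 0.0249]
orientation: [[-0.875, 0.484, 0.001], [0.484, 0.875, 0.0], [-0.001, 0.001, -1.0]]
wrist_force: [-0.5, 0.3, 0.4]
opening: 0.0405
gripper_force: 0.0
```

Emit:
apply_moves(
  travel=[
    [0,0,0],
    [0,0,0],
    [0,0,0],
    [0,0,-0.028],
    [0,0,-0.028],
    [0,0,-0.028],
    [0,0,-0.028],
    [0,0,-0.028],
  ],
  delta_rot=[
    [0,0,0],
    [0,0,0],
    [0,0,0],
    [0,0,0],
    [0,0,0],
    [0,0,0],
    [0,0,0],
    [0,0,0],
  ],
  fingers=[0.2,0.2,0.2,0.2,0.2,0.2,0.2,0.2],
)

```text
time: 3.18
position: [0.4737, -0.0073, 0.1301]
orientation: [[-0.874, 0.486, 0.0], [0.486, 0.874, 0.0], [-0.0, 0.0, -1.0]]
wrist_force: [0.2, -0.6, -1.3]
opening: 0.0331
gripper_force: 49.6
```

```bash
python3 -c "
from pl import *
plan((.61,.328,.13,165,0),(.61,.328,.045,165,0,4),(.61,.328,.13,165,0,4),(.4665,.1089,.13,187,0),(.4665,.1089,.024,187,0,5))"
```

```text
at [ 0.4737 -0.0073  0.1301] yaw 150.95 open 0.033 F [ 0.2496 -0.5583 -1.2619] t 3.1833 q [-0.5   0.04  0.48  2.04 -0.02  1.07  1.04]
-> (0.61, 0.328, 0.13, 165, 0) rows 11 travel [0.0004, 0.044, 0.0] rot [0.0, 0.0, -0.319]
-> (0.61, 0.328, 0.045, 165, 0, 4) rows 4 travel [-0.0, 0.0, 0.0283] rot [0.0, 0.0, 0.0]
-> (0.61, 0.328, 0.13, 165, 0, 4) rows 4 travel [-0.0, 0.0, -0.0283] rot [0.0, 0.0, 0.0]
-> (0.4665, 0.1089, 0.13, 187, 0) rows 8 travel [0.0205, -0.0388, -0.0] rot [0.0, 0.0, -0.688]
-> (0.4665, 0.1089, 0.024, 187, 0, 5) rows 5 travel [-0.0, 0.0, 0.0283] rot [0.0, 0.0, 0.0]
```

Emit:
apply_moves(
  travel=[
    [0,0.044,0],
    [0,0.044,0],
    [0,0.044,0],
    [0,0.044,0],
    [0,0.044,0],
    [0,0.044,0],
    [0,0.044,0],
    [0,0.044,0],
  ],
  delta_rot=[
    [0,0,-0.319],
    [0,0,-0.319],
    [0,0,-0.319],
    [0,0,-0.319],
    [0,0,-0.319],
    [0,0,-0.319],
    [0,0,-0.319],
    [0,0,-0.319],
  ],
  fingers=[0.2,0.2,0.2,0.2,0.2,0.2,0.2,0.2],
  grip_force=70,
)

```text
time: 3.85
position: [0.5839, 0.2339, 0.129]
orientation: [[-0.947, 0.322, 0.0], [0.322, 0.947, 0.0], [-0.0, 0.0, -1.0]]
wrist_force: [0.7, -0.5, 0.3]
opening: 0.0324
gripper_force: 74.4
```

Emit:
apply_moves(
  travel=[
    [0,0.044,0],
    [0,0.044,0],
    [0,0.044,0],
    [0,0,0],
    [0,0,0.0283],
    [0,0,0.0283],
    [0,0,0.0283],
    [0,0,0],
  ],
  delta_rot=[
    [0,0,-0.319],
    [0,0,-0.319],
    [0,0,-0.319],
    [0,0,0],
    [0,0,0],
    [0,0,0],
    [0,0,0],
    [0,0,0],
  ],
  fingers=[0.2,0.2,0.2,0.2,0.2,0.2,0.2,0.2],
)

```text
time: 4.52
position: [0.61, 0.3252, 0.06]
orientation: [[-0.966, 0.259, -0.008], [0.259, 0.966, -0.005], [0.006, -0.007, -1.0]]
wrist_force: [-2.4, -0.5, -3.1]
opening: 0.0326
gripper_force: 74.1
```

Emit:
apply_moves(
  travel=[
    [0,0,0.023],
    [0,0,0],
    [0,0,0],
    [0,0,0],
    [0,0,-0.0283],
    [0,0,-0.0283],
    [0,0,-0.0283],
    [0,0,-0.0283],
  ],
  delta_rot=[
    [0,0,0],
    [0,0,0],
    [0,0,0],
    [0,0,0],
    [0,0,0],
    [0,0,0],
    [0,0,0],
    [0,0,0],
  ],
  fingers=[0.2,0.7,0.7,0.7,0.7,0.7,0.7,0.7],
)

```text
time: 5.18
position: [0.6141, 0.3272, 0.136]
orientation: [[-0.966, 0.259, 0.002], [0.259, 0.966, 0.001], [-0.002, 0.002, -1.0]]
wrist_force: [-0.0, 0.2, 0.5]
opening: 0.0598
gripper_force: 0.0
```

Emit:
apply_moves(
  travel=[
    [0.0205,-0.0388,0],
    [0.0205,-0.0388,0],
    [0.0205,-0.0388,0],
    [0.0205,-0.0388,0],
    [0.0205,-0.0388,0],
    [0.0205,-0.0388,0],
    [0.0205,-0.0388,0],
    [0.0205,-0.0388,0],
  ],
  delta_rot=[
    [0,0,-0.688],
    [0,0,-0.688],
    [0,0,-0.688],
    [0,0,-0.688],
    [0,0,-0.688],
    [0,0,-0.688],
    [0,0,-0.688],
    [0,0,-0.688],
  ],
  fingers=[0.75,0.75,0.75,0.75,0.75,0.75,0.75,0.75],
)

```text
time: 5.85
position: [0.4698, 0.1071, 0.1347]
orientation: [[-0.992, -0.125, 0.003], [-0.125, 0.992, 0.002], [-0.003, 0.001, -1.0]]
wrist_force: [0.5, -0.1, 0.8]
opening: 0.0638
gripper_force: 0.0
```

Emit:
apply_moves(
  travel=[
    [0,0,0],
    [0,0,0],
  ],
  delta_rot=[
    [0,0,0],
    [0,0,0],
  ],
  fingers=[0.75,0.75],
)

```text
time: 6.02
position: [0.4706, 0.1065, 0.1349]
orientation: [[-0.993, -0.118, 0.003], [-0.118, 0.993, 0.002], [-0.003, 0.002, -1.0]]
wrist_force: [1.1, 0.2, -0.3]
opening: 0.0643
gripper_force: 0.0
```

```bash
python3 -c "
from pl import *
im=manip.grab_frame('top');cv2.imwrite('pics/t1.png',im)
for c,X in(('yellow',(.4665,.109)),('green',(.4394,.2234)),('green',(.4653,-.1094)),('green',(.4377,-.2296)),('red',(.39,-.331)),('red',(.61,.328))):
  try: print(c,sil('top',im,X,c))
  except Exception as e: print(c,e)
plan((.4665,.1089,.024,187,0,5))
plan((.586,-.336,.13,180,0),(.586,-.336,.045,180,0),(.586,-.336,.13,180,0,4),(.3903,-.3314,.13,199,0),(.3903,-.3314,.024,199,0,5),start=(.4665,.1089,.13,187,0))"
```

```text
yellow (array([0.4757, 0.0943]), np.float64(4.074384108763971), array([75.6097, 36.3422]), 29, 174)
green attempt to get argmax of an empty sequence
green (array([ 0.4654, -0.1098]), np.float64(-13.460107030752916), array([32.3373, 58.3612]), 186, 27)
green (array([ 0.4377, -0.2296]), np.float64(-150.64511824508892), array([58.203 , 33.0098]), 188, 41)
red (array([ 0.3903, -0.3314]), np.float64(18.90646188339809), array([57.6017, 35.0438]), 194, 43)
red (array([0.6105, 0.3282]), np.float64(-155.40592882647925), array([108.5176, 104.3147]), 972, 34)
at [0.471  0.108  0.1347] yaw -173.09 open 0.064 F [ 0.5982  0.3806 -0.2351] t 6.0667 q [-0.59  0.05  0.32  2.01 -0.02  1.08  1.43]
-> (0.4665, 0.1089, 0.024, 187, 0, 5) rows 5 travel [0.0012, 0.0003, 0.0295] rot [0.005, 0.01, -0.004]
-> (0.586, -0.336, 0.13, 180, 0) rows 14 travel [-0.0086, -0.0431, -0.0] rot [0.0, 0.0, 0.125]
-> (0.586, -0.336, 0.045, 180, 0) rows 3 travel [-0.0, 0.0, 0.0378] rot [0.0, 0.0, 0.0]
-> (0.586, -0.336, 0.13, 180, 0, 4) rows 4 travel [-0.0, 0.0, -0.0283] rot [0.0, 0.0, 0.0]
-> (0.3903, -0.3314, 0.13, 199, 0) rows 6 travel [0.0431, 0.007, -0.0] rot [0.0, 0.0, -0.792]
-> (0.3903, -0.3314, 0.024, 199, 0, 5) rows 5 travel [-0.0, 0.0, 0.0283] rot [0.0, 0.0, 0.0]
```

Emit:
apply_moves(
  travel=[
    [0.0012,0,0.0295],
    [0.0012,0,0.0295],
    [0.0012,0,0.0295],
    [0.0012,0,0.0295],
    [0.0012,0,0.0295],
    [0,0,0],
    [0,0,0],
    [0,0,0],
  ],
  delta_rot=[
    [0,0,0],
    [0,0,0],
    [0,0,0],
    [0,0,0],
    [0,0,0],
    [0,0,0],
    [0,0,0],
    [0,0,0],
  ],
  fingers=[0.75,0.75,0.75,0.75,0.75,0.75,0.2,0.2],
)

```text
time: 6.73
position: [0.467, 0.1085, 0.0236]
orientation: [[-0.992, -0.123, 0.002], [-0.123, 0.992, 0.001], [-0.002, 0.0, -1.0]]
wrist_force: [-0.2, -0.4, 0.4]
opening: 0.0409
gripper_force: 0.0
```

Emit:
apply_moves(
  travel=[
    [0,0,0],
    [0,0,0],
    [0,0,0],
    [0,0,-0.028],
    [0,0,-0.028],
    [0,0,-0.028],
    [0,0,-0.028],
    [0,0,-0.028],
  ],
  delta_rot=[
    [0,0,0],
    [0,0,0],
    [0,0,0],
    [0,0,0],
    [0,0,0],
    [0,0,0],
    [0,0,0],
    [0,0,0],
  ],
  fingers=[0.2,0.2,0.2,0.2,0.2,0.2,0.2,0.2],
)

```text
time: 7.4
position: [0.4653, 0.1073, 0.1286]
orientation: [[-0.993, -0.122, 0.0], [-0.122, 0.993, 0.0], [-0.0, 0.0, -1.0]]
wrist_force: [0.7, -0.6, -1.8]
opening: 0.0322
gripper_force: 70.0
```

Emit:
apply_moves(
  travel=[
    [-0.0086,-0.0431,0],
    [-0.0086,-0.0431,0],
    [-0.0086,-0.0431,0],
    [-0.0086,-0.0431,0],
    [-0.0086,-0.0431,0],
    [-0.0086,-0.0431,0],
    [-0.0086,-0.0431,0],
  ],
  delta_rot=[
    [0,0,0.125],
    [0,0,0.125],
    [0,0,0.125],
    [0,0,0.125],
    [0,0,0.125],
    [0,0,0.125],
    [0,0,0.125],
  ],
  fingers=[0.2,0.2,0.2,0.2,0.2,0.2,0.2],
)

```text
time: 7.98
position: [0.5324, -0.1149, 0.1277]
orientation: [[-0.998, -0.061, 0.001], [-0.061, 0.998, 0.0], [-0.001, 0.0, -1.0]]
wrist_force: [1.2, -0.3, -1.9]
opening: 0.0327
gripper_force: 70.1
```

Emit:
apply_moves(
  travel=[
    [-0.0086,-0.0431,0],
    [-0.0086,-0.0431,0],
    [-0.0086,-0.0431,0],
    [-0.0086,-0.0431,0],
    [-0.0086,-0.0431,0],
    [-0.0086,-0.0431,0],
    [-0.0086,-0.0431,0],
    [0,0,0],
  ],
  delta_rot=[
    [0,0,0.125],
    [0,0,0.125],
    [0,0,0.125],
    [0,0,0.125],
    [0,0,0.125],
    [0,0,0.125],
    [0,0,0.125],
    [0,0,0],
  ],
  fingers=[0.2,0.2,0.2,0.2,0.2,0.2,0.2,0.2],
)

```text
time: 8.65
position: [0.5835, -0.3466, 0.1275]
orientation: [[-1.0, 0.008, -0.0], [0.008, 1.0, -0.007], [0.0, -0.007, -1.0]]
wrist_force: [-1.8, -1.1, -1.2]
opening: 0.0324
gripper_force: 70.3
```

Release in the yellow tub, then go over the right red cell.

Emit:
apply_moves(
  travel=[
    [0,0.005,0.0283],
    [0,0,0.0283],
    [0,0,0.0283],
    [0,0,0.02],
    [0,0,0],
    [0,0,0],
    [0,0,0],
    [0,0,0],
  ],
  delta_rot=[
    [0,0,0],
    [0,0,0],
    [0,0,0],
    [0,0,0],
    [0,0,0],
    [0,0,0],
    [0,0,0],
    [0,0,0],
  ],
  fingers=[0.2,0.2,0.2,0.2,0.2,0.7,0.7,0.7],
)

```text
time: 9.32
position: [0.5866, -0.335, 0.0508]
orientation: [[-1.0, -0.0, 0.003], [-0.0, 1.0, -0.002], [-0.003, -0.002, -1.0]]
wrist_force: [-1.1, 0.5, 0.3]
opening: 0.0597
gripper_force: 0.0
```

Emit:
apply_moves(
  travel=[
    [0,0,-0.0283],
    [0,0,-0.0283],
    [0,0,-0.0283],
    [0,0,-0.0283],
  ],
  delta_rot=[
    [0,0,0],
    [0,0,0],
    [0,0,0],
    [0,0,0],
  ],
  fingers=[0.7,0.7,0.7,0.7],
)

```text
time: 9.65
position: [0.5859, -0.3347, 0.1363]
orientation: [[-1.0, -0.0, 0.003], [-0.0, 1.0, -0.001], [-0.003, -0.001, -1.0]]
wrist_force: [-0.1, -0.5, -0.7]
opening: 0.0601
gripper_force: 0.0
```

Emit:
apply_moves(
  travel=[
    [0.0431,0.007,0],
    [0.0431,0.007,0],
    [0.0431,0.007,0],
    [0.0431,0.007,0],
    [0.0431,0.007,0],
    [0.0431,0.007,0],
    [0,0,0],
    [0,0,0],
  ],
  delta_rot=[
    [0,0,-0.792],
    [0,0,-0.792],
    [0,0,-0.792],
    [0,0,-0.792],
    [0,0,-0.792],
    [0,0,-0.792],
    [0,0,0],
    [0,0,0],
  ],
  fingers=[0.75,0.75,0.75,0.75,0.75,0.75,0.75,0.75],
)

```text
time: 10.32
position: [0.3889, -0.331, 0.1352]
orientation: [[-0.947, -0.322, 0.004], [-0.322, 0.947, -0.0], [-0.004, -0.001, -1.0]]
wrist_force: [0.6, -0.6, -0.8]
opening: 0.0641
gripper_force: 0.0
```

```bash
python3 -c "
from pl import *
plan((.3903,-.3314,.024,199,0,5))
plan((.50,-.12,.15,180,0),(.545,.328,.15,178,0),start=(.3903,-.3314,.13,199,0))
plan((.4394,.2234,.13,170,0),start=(.545,.328,.13,178,0))"
```

```text
at [ 0.3889 -0.331   0.1352] yaw -161.20 open 0.064 F [ 0.6182 -0.5651 -0.826 ] t 10.3167 q [ 0.06  0.12  0.63  1.95 -0.08  1.09  2.63]
-> (0.3903, -0.3314, 0.024, 199, 0, 5) rows 5 travel [-0.0002, -0.0002, 0.0297] rot [-0.004, 0.011, -0.01]
-> (0.5, -0.12, 0.15, 180, 0) rows 8 travel [-0.0246, 0.0314, -0.0033] rot [0.0, 0.0, 0.594]
-> (0.545, 0.328, 0.15, 178, 0) rows 14 travel [-0.0036, 0.0427, -0.0] rot [0.0, 0.0, 0.036]
-> (0.4394, 0.2234, 0.13, 170, 0) rows 5 travel [0.0255, -0.0304, -0.0] rot [0.0, 0.0, 0.4]
```

Emit:
apply_moves(
  travel=[
    [0,0,0.0297],
    [0,0,0.0297],
    [0,0,0.0297],
    [0,0,0.0297],
    [0,0,0.0297],
    [0,0,0],
    [0,0,0],
    [0,0,0],
  ],
  delta_rot=[
    [0,0,0.3],
    [0,0,0.3],
    [0,0,0.3],
    [0,0,0.3],
    [0,0,0.3],
    [0,0,0],
    [0,0,0],
    [0,0,0],
  ],
  fingers=[0.75,0.75,0.75,0.75,0.75,0.75,0.2,0.2],
)

```text
time: 10.98
position: [0.3914, -0.3305, 0.0235]
orientation: [[-0.974, -0.226, 0.002], [-0.226, 0.974, -0.001], [-0.002, -0.002, -1.0]]
wrist_force: [-0.2, 0.2, -0.1]
opening: 0.0406
gripper_force: 0.0
```

Emit:
apply_moves(
  travel=[
    [0,0,0],
    [0,0,0],
    [0,0,0],
    [0,0,-0.028],
    [0,0,-0.028],
    [0,0,-0.028],
    [0,0,-0.028],
    [0,0,-0.028],
  ],
  delta_rot=[
    [0,0,0],
    [0,0,0],
    [0,0,0],
    [0,0,0],
    [0,0,0],
    [0,0,0],
    [0,0,0],
    [0,0,0],
  ],
  fingers=[0.2,0.2,0.2,0.2,0.2,0.2,0.2,0.2],
)

```text
time: 11.65
position: [0.3896, -0.3297, 0.1286]
orientation: [[-0.974, -0.225, 0.001], [-0.225, 0.974, 0.0], [-0.001, -0.0, -1.0]]
wrist_force: [0.7, 0.3, -1.5]
opening: 0.0329
gripper_force: 68.1
```

```bash
python3 -c "
from pl import *
plan((.50,-.12,.15,180,0),(.545,.328,.15,178,0))"
```

```text
at [ 0.3896 -0.3297  0.1286] yaw -166.98 open 0.033 F [ 0.7065  0.2907 -1.4649] t 11.65 q [ 0.05  0.13  0.64  1.96 -0.09  1.08  2.53]
-> (0.5, -0.12, 0.15, 180, 0) rows 7 travel [-0.0261, 0.037, -0.0041] rot [0.0, 0.002, 0.465]
-> (0.545, 0.328, 0.15, 178, 0) rows 14 travel [-0.0036, 0.0427, -0.0] rot [0.0, 0.0, 0.036]
```

Emit:
apply_moves(
  travel=[
    [-0.0261,0.037,-0.0041],
    [-0.0261,0.037,-0.0041],
    [-0.0261,0.037,-0.0041],
    [-0.0261,0.037,-0.0041],
    [-0.0261,0.037,-0.0041],
    [-0.0261,0.037,-0.0041],
    [-0.0261,0.037,-0.0041],
  ],
  delta_rot=[
    [0,0,0.465],
    [0,0,0.465],
    [0,0,0.465],
    [0,0,0.465],
    [0,0,0.465],
    [0,0,0.465],
    [0,0,0.465],
  ],
  fingers=[0.2,0.2,0.2,0.2,0.2,0.2,0.2],
)

```text
time: 12.23
position: [0.5007, -0.1181, 0.1495]
orientation: [[-1.0, 0.001, 0.001], [0.001, 1.0, 0.001], [-0.001, 0.001, -1.0]]
wrist_force: [1.0, -0.1, -1.4]
opening: 0.0329
gripper_force: 68.2
```

Emit:
apply_moves(
  travel=[
    [-0.0036,0.0427,0],
    [-0.0036,0.0427,0],
    [-0.0036,0.0427,0],
    [-0.0036,0.0427,0],
    [-0.0036,0.0427,0],
    [-0.0036,0.0427,0],
    [-0.0036,0.0427,0],
  ],
  delta_rot=[
    [0,0,0.036],
    [0,0,0.036],
    [0,0,0.036],
    [0,0,0.036],
    [0,0,0.036],
    [0,0,0.036],
    [0,0,0.036],
  ],
  fingers=[0.2,0.2,0.2,0.2,0.2,0.2,0.2],
)

```text
time: 12.82
position: [0.5206, 0.1057, 0.1493]
orientation: [[-1.0, 0.018, 0.001], [0.018, 1.0, 0.001], [-0.001, 0.001, -1.0]]
wrist_force: [-0.1, -0.6, -1.3]
opening: 0.0329
gripper_force: 68.2
```

Emit:
apply_moves(
  travel=[
    [-0.0036,0.0427,0],
    [-0.0036,0.0427,0],
    [-0.0036,0.0427,0],
    [-0.0036,0.0427,0],
    [-0.0036,0.0427,0],
    [-0.0036,0.0427,0],
    [-0.0036,0.0427,0],
    [0,0,0],
  ],
  delta_rot=[
    [0,0,0.036],
    [0,0,0.036],
    [0,0,0.036],
    [0,0,0.036],
    [0,0,0.036],
    [0,0,0.036],
    [0,0,0.036],
    [0,0,0],
  ],
  fingers=[0.2,0.2,0.2,0.2,0.2,0.2,0.2,0.2],
)

```text
time: 13.48
position: [0.5432, 0.3369, 0.1488]
orientation: [[-1.0, 0.026, -0.0], [0.026, 1.0, 0.006], [0.0, 0.006, -1.0]]
wrist_force: [-1.0, 1.5, -1.9]
opening: 0.0332
gripper_force: 68.2
```

Emit:
apply_moves(
  travel=[
    [0.01,0,0.0283],
    [0,0,0.0283],
    [0,0,0.0283],
    [0,0,0.0283],
    [0,0,0.02],
    [0,0,0],
    [0,0,0],
    [0,0,0],
  ],
  delta_rot=[
    [0,0,0],
    [0,0,0],
    [0,0,0],
    [0,0,0],
    [0,0,0],
    [0,0,0],
    [0,0,0],
    [0,0,0],
  ],
  fingers=[0.2,0.2,0.2,0.2,0.2,0.2,0.7,0.7],
)

```text
time: 14.15
position: [0.5389, 0.3286, 0.0505]
orientation: [[-0.999, 0.035, 0.002], [0.035, 0.999, 0.001], [-0.002, 0.002, -1.0]]
wrist_force: [0.1, 0.6, 0.8]
opening: 0.0564
gripper_force: 0.0
```

Emit:
apply_moves(
  travel=[
    [0,0,0],
    [0,0,-0.0283],
    [0,0,-0.0283],
    [0,0,-0.0283],
    [0,0,-0.0283],
    [0,0,0],
    [0,0,0],
  ],
  delta_rot=[
    [0,0,0],
    [0,0,0],
    [0,0,0],
    [0,0,0],
    [0,0,0],
    [0,0,0],
    [0,0,0],
  ],
  fingers=[0.7,0.7,0.7,0.7,0.7,0.7,0.7],
)

```text
time: 14.73
position: [0.5394, 0.329, 0.1369]
orientation: [[-0.999, 0.035, 0.005], [0.035, 0.999, 0.004], [-0.005, 0.004, -1.0]]
wrist_force: [0.2, -0.3, -0.3]
opening: 0.0599
gripper_force: 0.0
```

```bash
python3 -c "
from pl import *
for n in('top','scene'):
  im=manip.grab_frame(n);cv2.imwrite(f'pics/{n}2.png',im)
  for c,X in(('green',(.4394,.2234)),('green',(.4653,-.1094)),('green',(.4377,-.2296))):
    try: print(c,sil(n,im,X,c))
    except Exception as e: print(c,e)
a=cv2.imread('pics/scene2.png')
cv2.imwrite('pics/c4.png',np.hstack([cv2.resize(a[250:345,345:475],None,fx=3,fy=3),cv2.resize(a[120:215,170:300],None,fx=3,fy=3)]))
plan((.4394,.2234,.13,170,0),(.4394,.2234,.027,170,0,5))"
```

```text
green (array([0.4394, 0.2234]), np.float64(-9.898560319758055), array([33.6518, 55.9402]), 192, 25)
green (array([ 0.4651, -0.1093]), np.float64(-11.801209425027265), array([32.1062, 58.0353]), 183, 24)
green (array([ 0.4377, -0.2296]), np.float64(-150.64511824508892), array([58.203 , 33.0098]), 188, 41)
green (array([0.4338, 0.2411]), np.float64(10.400071103880517), array([66.1615, 90.0284]), 118, 332)
green (array([ 0.4614, -0.1089]), np.float64(-2.0176350352171633), array([36.769 , 65.1016]), 153, 48)
green (array([ 0.4288, -0.2343]), np.float64(-149.4602240705089), array([58.2553, 33.2139]), 131, 20)
at [0.5377 0.328  0.1339] yaw 177.99 open 0.060 F [-0.2888 -0.1984 -0.2184] t 14.8333 q [-0.71  0.35  0.15  1.65 -0.06  1.14  0.99]
-> (0.4394, 0.2234, 0.13, 170, 0) rows 5 travel [0.0236, -0.0302, 0.001] rot [0.001, 0.001, 0.4]
-> (0.4394, 0.2234, 0.027, 170, 0, 5) rows 5 travel [-0.0, 0.0, 0.0275] rot [0.0, 0.0, 0.0]
```

View pics/c4.png

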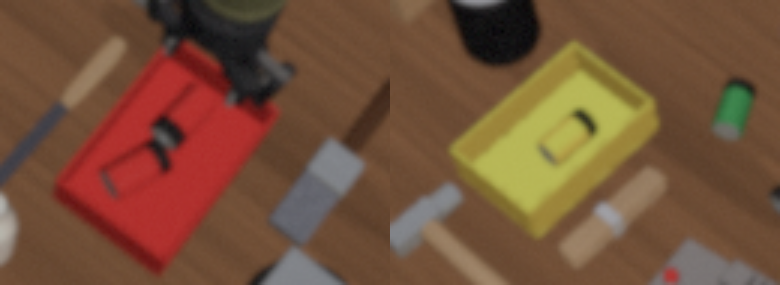

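The tubs hold two red cells (scene crop left) and one yellow cell (right), and green cells are unmoved. Now the left green cell goes into bay 1.

```bash
cat >> pl.py <<'E'
CY=7.0;u=np.array([np.cos(np.radians(CY)),np.sin(np.radians(CY))]);v=np.array([-u[1],u[0]])
O=np.array([.6702,.018])-.04*u-.025*v
def ins(b,cx,cz,tilt,off=.008,dy=0,yaw=187,n=1):
    """TCP wp for cell centre at charger x=cx,z=cz (mm), nub raised by tilt deg"""
    y={1:.09,2:.025,3:-.04}[b]+dy;t=np.radians(tilt)
    X=cx/1e3-off*np.sin(t);p=O+X*u+y*v
    return (p[0],p[1],cz/1e3+off*np.cos(t),yaw,-tilt,n)
E
python3 -c "
from pl import *
s=(.4394,.2234,.13,173,0)
plan((.4400,.2234,.13,173,0),(.4400,.2234,.025,173,0,5))
plan(ins(1,18,110,15),ins(1,18,60,15,n=2),ins(1,18,42,15,n=3),ins(1,4,42,15,n=6),ins(1,4,26,0,n=8),start=(.44,.2234,.13,173,0))"
```

```text
at [0.5377 0.328  0.1339] yaw 177.99 open 0.060 F [-0.2888 -0.1984 -0.2184] t 14.8333 q [-0.71  0.35  0.15  1.65 -0.06  1.14  0.99]
-> (0.44, 0.2234, 0.13, 173, 0) rows 5 travel [0.0241, -0.0297, 0.001] rot [0.001, 0.001, 0.25]
-> (0.44, 0.2234, 0.025, 173, 0, 5) rows 5 travel [-0.0, 0.0, 0.028] rot [0.0, 0.0, 0.0]
-> (np.float64(0.6383873585650524), np.float64(0.07958203744507354), np.float64(0.11772740661031254), 187, -15, 1) rows 8 travel [-0.0332, -0.0235, 0.0058] rot [-0.057, -0.466, -0.435]
-> (np.float64(0.6383873585650524), np.float64(0.07958203744507354), np.float64(0.06772740661031254), 187, -15, 2) rows 2 travel [0.0086, 0.0, 0.0322] rot [0.0, 0.0, 0.0]
-> (np.float64(0.6383873585650524), np.float64(0.07958203744507354), np.float64(0.04972740661031255), 187, -15, 3) rows 3 travel [0.0021, -0.0, 0.0077] rot [0.0, 0.0, 0.0]
-> (np.float64(0.6244917124420739), np.float64(0.07787586663740148), np.float64(0.04972740661031255), 187, -15, 6) rows 6 travel [0.003, -0.0, -0.0008] rot [0.0, 0.0, 0.0]
-> (np.float64(0.6265468312195778), np.float64(0.07812820349410061), np.float64(0.034), 187, 0, 8) rows 8 travel [0.0, 0.0, 0.0027] rot [0.0, 0.469, 0.0]
```

Emit:
apply_moves(
  travel=[
    [0.0241,-0.0297,0.001],
    [0.0241,-0.0297,0.001],
    [0.0241,-0.0297,0.001],
    [0.0241,-0.0297,0.001],
    [0.0241,-0.0297,0.001],
    [0,0,0],
    [0,0,0],
    [0,0,0],
  ],
  delta_rot=[
    [0,0,0.25],
    [0,0,0.25],
    [0,0,0.25],
    [0,0,0.25],
    [0,0,0.25],
    [0,0,0],
    [0,0,0],
    [0,0,0],
  ],
  fingers=[0.65,0.65,0.65,0.65,0.65,0.65,0.65,0.65],
  grip_force=80,
)

```text
time: 15.5
position: [0.44, 0.2237, 0.1297]
orientation: [[-0.993, 0.122, 0.0], [0.122, 0.993, 0.0], [-0.0, 0.0, -1.0]]
wrist_force: [0.3, 0.7, -0.2]
opening: 0.0555
gripper_force: 0.0
```

```bash
python3 -c "
from pl import *
plan((.4400,.2234,.025,173,0,5))"
```

```text
at [0.44   0.2237 0.1297] yaw 173.01 open 0.056 F [ 0.3068  0.699  -0.179 ] t 15.5 q [-0.69  0.08  0.18  1.98 -0.02  1.08  0.94]
-> (0.44, 0.2234, 0.025, 173, 0, 5) rows 5 travel [0.0, -0.0001, 0.0279] rot [0.001, 0.0, 0.001]
```

Emit:
apply_moves(
  travel=[
    [0,0,0.028],
    [0,0,0.028],
    [0,0,0.028],
    [0,0,0.028],
    [0,0,0.028],
    [0,0,0],
    [0,0,0],
    [0,0,0],
  ],
  delta_rot=[
    [0,0,0],
    [0,0,0],
    [0,0,0],
    [0,0,0],
    [0,0,0],
    [0,0,0],
    [0,0,0],
    [0,0,0],
  ],
  fingers=[0.65,0.65,0.65,0.65,0.65,0.65,0.65,0.2],
)

```text
time: 16.17
position: [0.4409, 0.2241, 0.0256]
orientation: [[-0.993, 0.122, 0.001], [0.122, 0.993, 0.001], [-0.001, 0.001, -1.0]]
wrist_force: [0.2, 0.1, 0.2]
opening: 0.0449
gripper_force: 0.0
```

Emit:
apply_moves(
  travel=[
    [0,0,0],
    [0,0,0],
    [0,0,0],
    [0,0,0],
  ],
  delta_rot=[
    [0,0,0],
    [0,0,0],
    [0,0,0],
    [0,0,0],
  ],
  fingers=[0.2,0.2,0.2,0.2],
)

```text
time: 16.5
position: [0.4413, 0.2243, 0.0267]
orientation: [[-0.993, 0.122, 0.003], [0.122, 0.993, 0.002], [-0.003, 0.003, -1.0]]
wrist_force: [-0.5, -0.4, 5.1]
opening: 0.0324
gripper_force: 79.6
```

Emit:
apply_moves(
  travel=[
    [0,0,-0.028],
    [0,0,-0.028],
    [0,0,-0.028],
    [0,0,-0.028],
    [0,0,-0.028],
    [0,0,0],
    [0,0,0],
  ],
  delta_rot=[
    [0,0,0],
    [0,0,0],
    [0,0,0],
    [0,0,0],
    [0,0,0],
    [0,0,0],
    [0,0,0],
  ],
  fingers=[0.2,0.2,0.2,0.2,0.2,0.2,0.2],
)

```text
time: 17.08
position: [0.4405, 0.2237, 0.1311]
orientation: [[-0.993, 0.122, 0.002], [0.122, 0.993, 0.002], [-0.002, 0.002, -1.0]]
wrist_force: [-0.0, 0.8, -2.0]
opening: 0.0323
gripper_force: 79.2
```

```bash
python3 -c "
from pl import *
plan(ins(1,18,110,15))"
```

```text
at [0.4405 0.2237 0.1311] yaw 172.99 open 0.032 F [-0.0459  0.7758 -2.011 ] t 17.0833 q [-0.7   0.08  0.18  1.98 -0.02  1.08  0.94]
-> (np.float64(0.6383873585650524), np.float64(0.07958203744507354), np.float64(0.11772740661031254), 187, -15, 1) rows 8 travel [-0.033, -0.0236, 0.0059] rot [-0.054, -0.462, -0.436]
```

Emit:
apply_moves(
  travel=[
    [-0.033,-0.0236,0.0059],
    [-0.033,-0.0236,0.0059],
    [-0.033,-0.0236,0.0059],
    [-0.033,-0.0236,0.0059],
    [-0.033,-0.0236,0.0059],
    [-0.033,-0.0236,0.0059],
    [-0.033,-0.0236,0.0059],
    [-0.033,-0.0236,0.0059],
  ],
  delta_rot=[
    [-0.054,-0.462,-0.436],
    [-0.054,-0.462,-0.436],
    [-0.054,-0.462,-0.436],
    [-0.054,-0.462,-0.436],
    [-0.054,-0.462,-0.436],
    [-0.054,-0.462,-0.436],
    [-0.054,-0.462,-0.436],
    [-0.054,-0.462,-0.436],
  ],
  fingers=[0.2,0.2,0.2,0.2,0.2,0.2,0.2,0.2],
)

```text
time: 17.75
position: [0.6369, 0.0778, 0.1142]
orientation: [[-0.96, -0.123, 0.252], [-0.12, 0.992, 0.029], [-0.254, -0.003, -0.967]]
wrist_force: [0.4, 0.9, -1.6]
opening: 0.0322
gripper_force: 79.1
```

Emit:
apply_moves(
  travel=[
    [0,0,0],
    [0,0,0],
    [0,0,0],
  ],
  delta_rot=[
    [0,0,0],
    [0,0,0],
    [0,0,0],
  ],
  fingers=[0.2,0.2,0.2],
)

```text
time: 18.0
position: [0.6358, 0.0794, 0.1147]
orientation: [[-0.96, -0.122, 0.251], [-0.118, 0.993, 0.029], [-0.253, -0.001, -0.968]]
wrist_force: [-0.1, 1.5, -0.9]
opening: 0.0321
gripper_force: 79.1
```

```bash
python3 -c "
from pl import *
plan(ins(1,18,60,15,.009),ins(1,18,43,15,.009,n=3),ins(1,4,43,15,.009,n=6),ins(1,4,26,0,.009,n=8))
a=manip.grab_frame('scene');cv2.imwrite('pics/s3.png',a)
p=proj('scene',[.64,.08,.11])[0].astype(int);print(p)
s=manip.observe();print(s['orientation'])
cv2.imwrite('pics/c5.png',cv2.resize(a[p[1]-50:p[1]+50,p[0]-60:p[0]+60],None,fx=5,fy=5,interpolation=cv2.INTER_CUBIC))"
```

```text
at [0.6358 0.0794 0.1147] yaw -172.98 open 0.032 F [-0.0898  1.5189 -0.9092] t 18.0 q [-0.44  0.24  0.3   1.87 -0.08  0.79  1.59]
-> (np.float64(0.6381304687178644), np.float64(0.07955049533798615), np.float64(0.06869333243660161), 187, -15, 1) rows 2 travel [0.0063, -0.0001, 0.03] rot [-0.009, -0.046, 0.003]
-> (np.float64(0.6381304687178644), np.float64(0.07955049533798615), np.float64(0.05169333243660161), 187, -15, 3) rows 3 travel [0.002, -0.0, 0.0073] rot [0.0, 0.0, 0.0]
-> (np.float64(0.6242348225948858), np.float64(0.07784432453031409), np.float64(0.05169333243660161), 187, -15, 6) rows 6 travel [0.003, 0.0, -0.0008] rot [0.0, 0.0, 0.0]
-> (np.float64(0.6265468312195778), np.float64(0.07812820349410061), np.float64(0.034999999999999996), 187, 0, 8) rows 8 travel [0.0, -0.0, 0.0028] rot [0.0, 0.469, 0.0]
[313 245]
[[-0.96   -0.1231  0.2515]
 [-0.1194  0.9924  0.03  ]
 [-0.2532 -0.0012 -0.9674]]
```

View pics/c5.png

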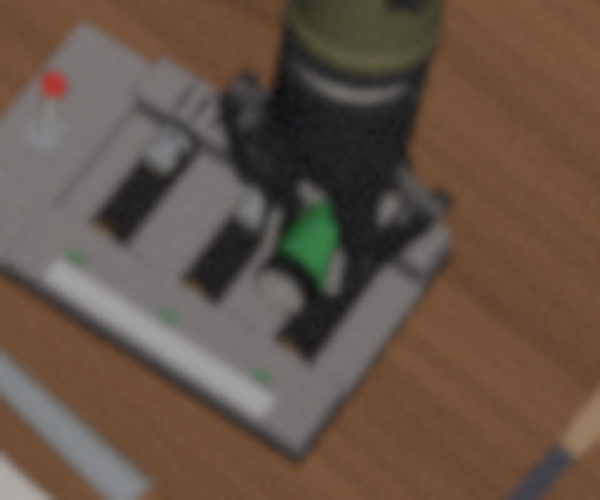

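The crop shows the green cell held with its nub end up at scene px ≈ (309,253), over bay 1.

Emit:
apply_moves(
  travel=[
    [0.0063,0,0.03],
    [0.0063,0,0.03],
    [0,0,0],
    [0,0,0],
  ],
  delta_rot=[
    [0,-0.04,0],
    [0,-0.04,0],
    [0,0,0],
    [0,0,0],
  ],
  fingers=[0.2,0.2,0.2,0.2],
)

```text
time: 18.38
position: [0.6378, 0.0804, 0.069]
orientation: [[-0.959, -0.124, 0.256], [-0.12, 0.992, 0.03], [-0.258, -0.002, -0.966]]
wrist_force: [1.0, 0.3, 0.1]
opening: 0.0323
gripper_force: 79.2
```

```bash
python3 -c "
from pl import *
print(proj('scene',[.665,.083,.113]))
plan(ins(1,18,43,15,.009,n=3),ins(1,4,43,15,.009,n=6),ins(1,4,26,0,.009,n=8))"
```

```text
[[308.0046 252.6176]]
at [0.6378 0.0804 0.069 ] yaw -172.87 open 0.032 F [1.0362 0.2755 0.0699] t 18.3833 q [-0.43  0.3   0.29  1.9  -0.11  0.69  1.61]
-> (np.float64(0.6381304687178644), np.float64(0.07955049533798615), np.float64(0.05169333243660161), 187, -15, 3) rows 3 travel [0.0019, -0.0004, 0.0074] rot [-0.005, -0.006, 0.011]
-> (np.float64(0.6242348225948858), np.float64(0.07784432453031409), np.float64(0.05169333243660161), 187, -15, 6) rows 6 travel [0.003, 0.0, -0.0008] rot [0.0, 0.0, 0.0]
-> (np.float64(0.6265468312195778), np.float64(0.07812820349410061), np.float64(0.034999999999999996), 187, 0, 8) rows 8 travel [0.0, -0.0, 0.0028] rot [0.0, 0.469, 0.0]
```

Nub projection matches (308,253). Lower, then push back.

Emit:
apply_moves(
  travel=[
    [0.0019,0,0.0074],
    [0.0019,-0.001,0.0074],
    [0.0019,0,0.0074],
    [0,0,0],
    [0,0,0],
  ],
  delta_rot=[
    [0,0,0],
    [0,0,0],
    [0,0,0],
    [0,0,0],
    [0,0,0],
  ],
  fingers=[0.2,0.2,0.2,0.2,0.2],
)

```text
time: 18.8
position: [0.64, 0.0786, 0.0533]
orientation: [[-0.958, -0.122, 0.259], [-0.118, 0.993, 0.03], [-0.261, -0.002, -0.965]]
wrist_force: [0.1, -0.5, -0.7]
opening: 0.0321
gripper_force: 79.2
```

Emit:
apply_moves(
  travel=[
    [0.003,0,-0.0008],
    [0.003,0,-0.0008],
    [0.003,0,-0.0008],
    [0.003,0,-0.0008],
    [0.003,0,-0.0008],
    [0.003,0,-0.0008],
    [0,0,0],
    [0,0,0],
  ],
  delta_rot=[
    [0,0,0],
    [0,0,0],
    [0,0,0],
    [0,0,0],
    [0,0,0],
    [0,0,0],
    [0,0,0],
    [0,0,0],
  ],
  fingers=[0.2,0.2,0.2,0.2,0.2,0.2,0.2,0.2],
)

```text
time: 19.47
position: [0.6274, 0.0771, 0.0543]
orientation: [[-0.957, -0.122, 0.262], [-0.118, 0.993, 0.031], [-0.264, -0.001, -0.964]]
wrist_force: [5.8, 0.3, -1.0]
opening: 0.0321
gripper_force: 79.0
```

```bash
python3 -c "
from pl import *
plan(ins(1,4,43,15,.009,n=6))
plan(ins(1,4,26,0,.009,n=8))"
```

```text
at [0.6274 0.0771 0.0543] yaw -172.97 open 0.032 F [ 5.8089  0.2833 -1.0298] t 19.4667 q [-0.42  0.3   0.29  1.94 -0.12  0.65  1.62]
-> (np.float64(0.6242348225948858), np.float64(0.07784432453031409), np.float64(0.05169333243660161), 187, -15, 6) rows 6 travel [0.0008, 0.0003, 0.0004] rot [-0.003, 0.014, 0.001]
at [0.6274 0.0771 0.0543] yaw -172.97 open 0.032 F [ 5.8089  0.2833 -1.0298] t 19.4667 q [-0.42  0.3   0.29  1.94 -0.12  0.65  1.62]
-> (np.float64(0.6265468312195778), np.float64(0.07812820349410061), np.float64(0.034999999999999996), 187, 0, 8) rows 8 travel [0.0006, 0.0002, 0.0032] rot [-0.003, 0.479, 0.001]
```

Emit:
apply_moves(
  travel=[
    [0.0008,0,0.0032],
    [0.0008,0,0.0032],
    [0.0008,0,0.0032],
    [0.0008,0,0.0032],
    [0.0006,0.0003,0.0032],
    [0.0006,0.0003,0.0032],
    [0.0006,0.0003,0.0032],
    [0.0006,0.0003,0.0032],
  ],
  delta_rot=[
    [0,0.479,0],
    [0,0.479,0],
    [0,0.479,0],
    [0,0.479,0],
    [0,0.479,0],
    [0,0.479,0],
    [0,0.479,0],
    [0,0.479,0],
  ],
  fingers=[0.2,0.2,0.2,0.2,0.2,0.2,0.2,0.2],
)

```text
time: 20.13
position: [0.6277, 0.0782, 0.0354]
orientation: [[-0.993, -0.122, 0.002], [-0.122, 0.993, -0.001], [-0.002, -0.001, -1.0]]
wrist_force: [7.0, 1.4, 1.1]
opening: 0.0321
gripper_force: 79.4
```

Emit:
apply_moves(
  travel=[
    [0,0,0],
    [0,0,0],
  ],
  delta_rot=[
    [0,0,0],
    [0,0,0],
  ],
  fingers=[0.2,0.2],
)

```text
time: 20.3
position: [0.6278, 0.0782, 0.0349]
orientation: [[-0.993, -0.122, 0.003], [-0.122, 0.993, -0.001], [-0.003, -0.001, -1.0]]
wrist_force: [6.5, 0.8, 0.1]
opening: 0.0321
gripper_force: 79.4
```

```bash
python3 -c "
from pl import *
plan(ins(1,4,26,0,.009,n=8))
a=manip.grab_frame('scene');p=[313,250]
cv2.imwrite('pics/c6.png',cv2.resize(a[p[1]-50:p[1]+50,p[0]-60:p[0]+60],None,fx=5,fy=5,interpolation=cv2.INTER_CUBIC))"
```

```text
at [0.6278 0.0782 0.0349] yaw -172.99 open 0.032 F [6.4684 0.8166 0.1263] t 20.3 q [-0.39  0.47  0.28  1.72 -0.15  0.97  1.64]
-> (np.float64(0.6265468312195778), np.float64(0.07812820349410061), np.float64(0.034999999999999996), 187, 0, 8) rows 8 travel [0.0002, 0.0, -0.0] rot [-0.002, 0.004, 0.0]
```

Emit:
apply_moves(
  travel=[
    [0,0,0.001],
    [0,0,0],
    [0,0,0],
    [0,0,0],
    [0,0,0],
    [0,0,-0.02],
    [0,0,-0.03],
    [0,0,-0.03],
  ],
  delta_rot=[
    [0,0,0],
    [0,0,0],
    [0,0,0],
    [0,0,0],
    [0,0,0],
    [0,0,0],
    [0,0,0],
    [0,0,0],
  ],
  fingers=[0.2,0.55,0.55,0.55,0.55,0.55,0.55,0.55],
)

```text
time: 21.02
position: [0.6235, 0.0775, 0.0924]
orientation: [[-0.993, -0.122, -0.006], [-0.122, 0.993, -0.003], [0.007, -0.002, -1.0]]
wrist_force: [0.0, -0.0, -0.0]
opening: 0.047
gripper_force: 0.0
```

Emit:
apply_moves(
  travel=[
    [0.035,0,-0.02],
    [0.035,0,0],
    [0.035,0,0],
    [0.035,0,0],
    [0,0,0],
    [0,0,0],
  ],
  delta_rot=[
    [0,0,0.5],
    [0,0,0.5],
    [0,0,0.5],
    [0,0,0.5],
    [0,0,0],
    [0,0,0],
  ],
  fingers=[0.65,0.65,0.65,0.65,0.65,0.65],
)

```text
time: 21.52
position: [0.519, 0.0705, 0.1082]
orientation: [[-1.0, 0.017, -0.004], [0.017, 1.0, -0.001], [0.004, -0.001, -1.0]]
wrist_force: [0.9, -0.0, -0.4]
opening: 0.0555
gripper_force: 0.0
```

```bash
python3 -c "
from pl import *
a=manip.grab_frame('scene');b=manip.grab_frame('top');cv2.imwrite('pics/s7.png',a);cv2.imwrite('pics/t7.png',b)
for c,X in(('green',(.4653,-.1094)),('green',(.4377,-.2296))):
    print(c,sil('top',b,X,c))
cv2.imwrite('pics/c7.png',np.hstack([cv2.resize(a[200:290,265:345],None,fx=5,fy=5,interpolation=cv2.INTER_CUBIC),cv2.resize(b[110:200,260:340],None,fx=5,fy=5,interpolation=cv2.INTER_CUBIC)]))
plan((.4658,-.1093,.13,171,0),(.4658,-.1093,.025,171,0,5))"
```

```text
green (array([ 0.4655, -0.1095]), np.float64(-14.047593520966466), array([32.8543, 58.3701]), 188, 26)
green (array([ 0.4377, -0.2296]), np.float64(-150.64511824508892), array([58.203 , 33.0098]), 188, 41)
at [0.5212 0.0705 0.1086] yaw 179.03 open 0.056 F [-0.3844  0.5186 -0.0758] t 21.6167 q [-0.47  0.18  0.31  1.93 -0.06  1.04  1.42]
-> (0.4658, -0.1093, 0.13, 171, 0) rows 6 travel [0.0093, -0.0408, -0.0047] rot [-0.004, -0.003, 0.335]
-> (0.4658, -0.1093, 0.025, 171, 0, 5) rows 5 travel [-0.0, 0.0, 0.028] rot [0.0, 0.0, 0.0]
```

View pics/c7.png

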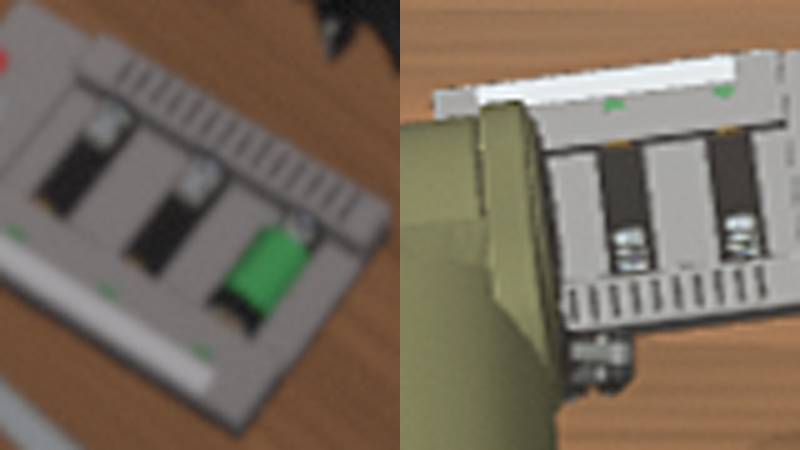

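Bay 1's cell lies home in the left crop (green at (265,265), spring short). Next is the middle green cell.

Emit:
apply_moves(
  travel=[
    [0.0093,-0.0408,-0.0047],
    [0.0093,-0.0408,-0.0047],
    [0.0093,-0.0408,-0.0047],
    [0.0093,-0.0408,-0.0047],
    [0.0093,-0.0408,-0.0047],
    [0.0093,-0.0408,-0.0047],
    [0,0,0],
    [0,0,0],
  ],
  delta_rot=[
    [0,0,0.335],
    [0,0,0.335],
    [0,0,0.335],
    [0,0,0.335],
    [0,0,0.335],
    [0,0,0.335],
    [0,0,0],
    [0,0,0],
  ],
  fingers=[0.65,0.65,0.65,0.65,0.65,0.65,0.65,0.65],
)

```text
time: 22.28
position: [0.4655, -0.1116, 0.1305]
orientation: [[-0.987, 0.161, -0.001], [0.161, 0.987, -0.002], [0.001, -0.003, -1.0]]
wrist_force: [0.1, 0.8, 0.1]
opening: 0.0557
gripper_force: 0.0
```

```bash
python3 -c "
from pl import *
plan((.4660,-.1094,.025,170,0,5))"
```

```text
at [ 0.4655 -0.1116  0.1305] yaw 170.72 open 0.056 F [0.133  0.8014 0.1389] t 22.2833 q [-0.28  0.05  0.47  2.02 -0.02  1.08  1.61]
-> (0.466, -0.1094, 0.025, 170, 0, 5) rows 5 travel [-0.0, 0.0006, 0.0281] rot [-0.008, -0.003, 0.036]
```

Emit:
apply_moves(
  travel=[
    [0,0.0005,0.028],
    [0,0.0005,0.028],
    [0,0.0005,0.028],
    [0,0.0005,0.028],
    [0,0,0.028],
    [0,0,0],
    [0,0,0],
    [0,0,0],
  ],
  delta_rot=[
    [0,0,0],
    [0,0,0],
    [0,0,0],
    [0,0,0],
    [0,0,0],
    [0,0,0],
    [0,0,0],
    [0,0,0],
  ],
  fingers=[0.65,0.65,0.65,0.65,0.65,0.65,0.65,0.2],
)

```text
time: 22.95
position: [0.4661, -0.1077, 0.0257]
orientation: [[-0.988, 0.156, -0.001], [0.156, 0.988, -0.002], [0.001, -0.002, -1.0]]
wrist_force: [0.6, 0.4, 0.1]
opening: 0.0447
gripper_force: 0.0
```

Emit:
apply_moves(
  travel=[
    [0,0,0],
    [0,0,0],
    [0,0,0],
    [0,0,0],
  ],
  delta_rot=[
    [0,0,0],
    [0,0,0],
    [0,0,0],
    [0,0,0],
  ],
  fingers=[0.2,0.2,0.2,0.2],
)

```text
time: 23.28
position: [0.4666, -0.108, 0.0267]
orientation: [[-0.988, 0.157, 0.001], [0.157, 0.988, -0.002], [-0.001, -0.001, -1.0]]
wrist_force: [-0.7, 0.2, 6.6]
opening: 0.0317
gripper_force: 79.3
```

Emit:
apply_moves(
  travel=[
    [0,0,-0.028],
    [0,0,-0.028],
    [0,0,-0.028],
    [0,0,-0.028],
    [0,0,-0.028],
    [0,0,0],
    [0,0,0],
  ],
  delta_rot=[
    [0,0,0],
    [0,0,0],
    [0,0,0],
    [0,0,0],
    [0,0,0],
    [0,0,0],
    [0,0,0],
  ],
  fingers=[0.2,0.2,0.2,0.2,0.2,0.2,0.2],
)

```text
time: 23.87
position: [0.4661, -0.1078, 0.1312]
orientation: [[-0.988, 0.157, 0.001], [0.157, 0.988, -0.001], [-0.001, -0.001, -1.0]]
wrist_force: [0.1, -0.1, -2.3]
opening: 0.0321
gripper_force: 79.1
```

```bash
python3 -c "
from pl import *
plan(ins(2,19,110,15,.009))"
```

```text
at [ 0.4661 -0.1078  0.1312] yaw 170.98 open 0.032 F [ 0.0588 -0.099  -2.2851] t 23.8667 q [-0.29  0.04  0.48  2.02 -0.02  1.08  1.61]
-> (np.float64(0.6470445221908404), np.float64(0.01515686482470538), np.float64(0.11869333243660161), 187, -15, 1) rows 7 travel [-0.0333, 0.0248, 0.0063] rot [-0.078, -0.53, -0.569]
```

Emit:
apply_moves(
  travel=[
    [-0.0333,0.0248,0.0063],
    [-0.0333,0.0248,0.0063],
    [-0.0333,0.0248,0.0063],
    [-0.0333,0.0248,0.0063],
    [-0.0333,0.0248,0.0063],
    [-0.0333,0.0248,0.0063],
    [-0.0333,0.0248,0.0063],
    [0,0,0],
  ],
  delta_rot=[
    [-0.078,-0.53,-0.569],
    [-0.078,-0.53,-0.569],
    [-0.078,-0.53,-0.569],
    [-0.078,-0.53,-0.569],
    [-0.078,-0.53,-0.569],
    [-0.078,-0.53,-0.569],
    [-0.078,-0.53,-0.569],
    [0,0,0],
  ],
  fingers=[0.2,0.2,0.2,0.2,0.2,0.2,0.2,0.2],
)

```text
time: 24.53
position: [0.6478, 0.0213, 0.115]
orientation: [[-0.959, -0.129, 0.254], [-0.125, 0.992, 0.035], [-0.256, 0.002, -0.967]]
wrist_force: [-0.2, 0.6, -1.0]
opening: 0.0325
gripper_force: 79.0
```

Emit:
apply_moves(
  travel=[
    [0,0,0],
    [0,0,0],
  ],
  delta_rot=[
    [0,0,0],
    [0,0,0],
  ],
  fingers=[0.2,0.2],
)

```text
time: 24.7
position: [0.6448, 0.0146, 0.1151]
orientation: [[-0.961, -0.121, 0.25], [-0.117, 0.993, 0.03], [-0.252, -0.0, -0.968]]
wrist_force: [-0.2, -0.1, -0.8]
opening: 0.0324
gripper_force: 79.1
```

```bash
python3 -c "
from pl import *
plan(ins(2,19,60,15,.009),ins(2,19,43,15,.009,n=3))
s=manip.observe();R=np.array(s['orientation']);n=s['position']+R@np.array([-.028,0,.009]);print(proj('scene',n))
a=manip.grab_frame('scene');cv2.imwrite('pics/s8.png',a)
p=proj('scene',n)[0].astype(int);cr=a[p[1]-25:p[1]+25,p[0]-30:p[0]+30];print(p-[30,25])
cv2.imwrite('pics/c8.png',cv2.resize(cr,None,fx=8,fy=8,interpolation=cv2.INTER_CUBIC))"
```

```text
at [0.6448 0.0146 0.1151] yaw -173.03 open 0.032 F [-0.168  -0.135  -0.8287] t 24.7 q [-0.37  0.25  0.36  1.86 -0.15  0.8   1.75]
-> (np.float64(0.6470445221908404), np.float64(0.01515686482470538), np.float64(0.06869333243660161), 187, -15, 1) rows 2 travel [0.0063, 0.0002, 0.0303] rot [-0.004, -0.052, -0.004]
-> (np.float64(0.6470445221908404), np.float64(0.01515686482470538), np.float64(0.05169333243660161), 187, -15, 3) rows 3 travel [0.002, -0.0, 0.0073] rot [0.0, 0.0, 0.0]
[[287.8372 240.1274]]
[257 215]
```

View pics/c8.png

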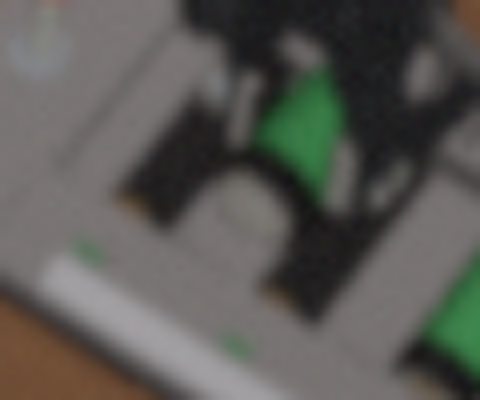

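The end disc is centred at crop (240,205), i.e. scene (287,240.6), which matches the prediction (287.8,240.1). Lower, push back, level.

Emit:
apply_moves(
  travel=[
    [0.0063,0,0.03],
    [0.0063,0,0.03],
    [0,0,0],
    [0.0018,0,0.0073],
    [0.0018,0,0.0073],
    [0.0018,0,0.0073],
    [0,0,0],
    [0,0,0],
  ],
  delta_rot=[
    [0,-0.04,0],
    [0,-0.04,0],
    [0,0,0],
    [0,0,0],
    [0,0,0],
    [0,0,0],
    [0,0,0],
    [0,0,0],
  ],
  fingers=[0.2,0.2,0.2,0.2,0.2,0.2,0.2,0.2],
)

```text
time: 25.42
position: [0.6492, 0.0157, 0.0543]
orientation: [[-0.958, -0.122, 0.259], [-0.118, 0.993, 0.032], [-0.261, 0.0, -0.965]]
wrist_force: [0.3, 0.4, -1.9]
opening: 0.0322
gripper_force: 79.1
```

```bash
python3 -c "
from pl import *
plan(ins(2,3.5,43,15,.009,n=6))"
```

```text
at [0.6492 0.0157 0.0543] yaw -173.00 open 0.032 F [ 0.3333  0.4415 -1.8901] t 25.4167 q [-0.35  0.33  0.34  1.9  -0.21  0.67  1.8 ]
-> (np.float64(0.6316600568403999), np.float64(0.013267890001925593), np.float64(0.05169333243660161), 187, -15, 6) rows 6 travel [0.0039, -0.0001, -0.0005] rot [0.0, 0.005, -0.0]
```

Emit:
apply_moves(
  travel=[
    [0.0039,0,-0.0005],
    [0.0039,0,-0.0005],
    [0.0039,0,-0.0005],
    [0.0039,0,-0.0005],
    [0.0039,0,-0.0005],
    [0.0039,0,-0.0005],
    [0,0,0],
    [0,0,0],
  ],
  delta_rot=[
    [0,0,0],
    [0,0,0],
    [0,0,0],
    [0,0,0],
    [0,0,0],
    [0,0,0],
    [0,0,0],
    [0,0,0],
  ],
  fingers=[0.2,0.2,0.2,0.2,0.2,0.2,0.2,0.2],
)

```text
time: 26.08
position: [0.6337, 0.0137, 0.0534]
orientation: [[-0.957, -0.122, 0.264], [-0.118, 0.993, 0.032], [-0.266, -0.0, -0.964]]
wrist_force: [5.7, 0.9, 2.2]
opening: 0.0324
gripper_force: 79.4
```

```bash
python3 -c "
from pl import *
plan(ins(2,3.5,26,0,.009,n=8))"
```

```text
at [0.6337 0.0137 0.0534] yaw -173.00 open 0.032 F [5.7263 0.9055 2.1773] t 26.0833 q [-0.35  0.3   0.34  1.94 -0.2   0.65  1.8 ]
-> (np.float64(0.6339720654650918), np.float64(0.013551768965712117), np.float64(0.034999999999999996), 187, 0, 8) rows 8 travel [0.0004, -0.0, 0.0031] rot [-0.0, 0.481, 0.0]
```

Emit:
apply_moves(
  travel=[
    [0.0007,0,0.0031],
    [0.0007,0,0.0031],
    [0.0007,0,0.0031],
    [0.0007,0,0.0031],
    [0.0006,0,0.0031],
    [0.0006,0,0.0031],
    [0.0006,0,0.0031],
    [0.0006,0,0.0031],
  ],
  delta_rot=[
    [0,0.481,0],
    [0,0.481,0],
    [0,0.481,0],
    [0,0.481,0],
    [0,0.481,0],
    [0,0.481,0],
    [0,0.481,0],
    [0,0.481,0],
  ],
  fingers=[0.2,0.2,0.2,0.2,0.2,0.2,0.2,0.2],
)

```text
time: 26.75
position: [0.6337, 0.0142, 0.0347]
orientation: [[-0.992, -0.122, 0.001], [-0.122, 0.992, 0.0], [-0.001, 0.0, -1.0]]
wrist_force: [1.0, 1.4, 19.0]
opening: 0.0319
gripper_force: 81.3
```

Emit:
apply_moves(
  travel=[
    [0,0,0],
    [0,0,0],
  ],
  delta_rot=[
    [0,0,0],
    [0,0,0],
  ],
  fingers=[0.2,0.2],
)

```text
time: 26.92
position: [0.6339, 0.0142, 0.0347]
orientation: [[-0.992, -0.122, 0.002], [-0.122, 0.992, 0.0], [-0.002, 0.0, -1.0]]
wrist_force: [5.7, 1.2, 4.5]
opening: 0.0324
gripper_force: 79.8
```

Emit:
apply_moves(
  travel=[
    [0,0,0],
    [0,0,0],
    [0,0,0],
    [0,0,0],
    [0,0,0],
    [0,0,-0.02],
    [0,0,-0.03],
    [0,0,-0.03],
  ],
  delta_rot=[
    [0,0,0],
    [0,0,0],
    [0,0,0],
    [0,0,0],
    [0,0,0],
    [0,0,0],
    [0,0,0],
    [0,0,0],
  ],
  fingers=[0.2,0.55,0.55,0.55,0.55,0.55,0.55,0.55],
)

```text
time: 27.58
position: [0.6291, 0.0132, 0.0918]
orientation: [[-0.993, -0.122, -0.009], [-0.122, 0.993, -0.001], [0.009, -0.0, -1.0]]
wrist_force: [0.2, -0.5, -0.0]
opening: 0.0472
gripper_force: 0.0
```

Emit:
apply_moves(
  travel=[
    [0.035,0,-0.02],
    [0.035,0,0],
    [0.035,0,0],
    [0.035,0,0],
    [0,0,0],
    [0,0,0],
  ],
  delta_rot=[
    [0,0,1],
    [0,0,1],
    [0,0,1],
    [0,0,1],
    [0,0,0],
    [0,0,0],
  ],
  fingers=[0.65,0.65,0.65,0.65,0.65,0.65],
)

```text
time: 28.08
position: [0.5247, 0.0119, 0.1079]
orientation: [[-0.988, 0.155, -0.006], [0.155, 0.988, 0.0], [0.006, -0.001, -1.0]]
wrist_force: [0.3, -0.5, 1.1]
opening: 0.0553
gripper_force: 0.0
```

```bash
python3 -c "
from pl import *
a=manip.grab_frame('scene');b=manip.grab_frame('top')
for n,im in(('top',b),('scene',a)):
  try: print(sil(n,im,(.4377,-.2296),'green'))
  except Exception as e: print(e)
cv2.imwrite('pics/c9.png',np.hstack([cv2.resize(a[200:290,265:345],None,fx=5,fy=5,interpolation=cv2.INTER_CUBIC),cv2.resize(b[110:200,260:340],None,fx=5,fy=5,interpolation=cv2.INTER_CUBIC)]))
plan((.4377,-.2296,.14,29.5,0))"
```

```text
(array([ 0.4377, -0.2296]), np.float64(-150.64511824508892), array([58.203 , 33.0098]), 188, 41)
(array([ 0.4288, -0.2343]), np.float64(-149.4602240705089), array([58.2553, 33.2139]), 131, 20)
at [0.5268 0.0116 0.1084] yaw 171.05 open 0.056 F [ 0.0086  0.8637 -0.948 ] t 28.1833 q [-0.45  0.19  0.42  1.93 -0.09  1.05  1.42]
-> (0.4377, -0.2296, 0.14, 29.5, 0) rows 36 travel [-0.0105, -0.0067, -0.0012] rot [-0.002, -0.0, 0.983]
```

View pics/c9.png

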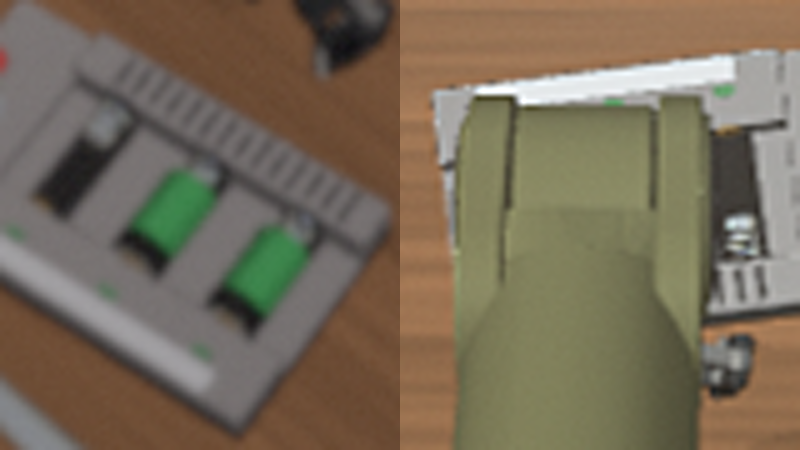

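Both cells are home. For the right green cell I'll fly over, then turn about 141° in place so the nub ends up forward when I turn back.

```bash
python3 -c "
from pl import *
plan((.4377,-.2296,.14,171,0,8),(.4377,-.2296,.14,29.5,0))"
```

```text
at [0.5268 0.0116 0.1084] yaw 171.05 open 0.056 F [ 0.0086  0.8637 -0.948 ] t 28.1833 q [-0.45  0.19  0.42  1.93 -0.09  1.05  1.42]
-> (0.4377, -0.2296, 0.14, 171, 0, 8) rows 8 travel [0.0084, -0.042, -0.0052] rot [-0.002, -0.007, 0.002]
-> (0.4377, -0.2296, 0.14, 29.5, 0) rows 36 travel [0.0, 0.0, -0.0] rot [0.0, 0.0, 0.983]
```

Emit:
apply_moves(
  travel=[
    [0.0084,-0.042,-0.0052],
    [0.0084,-0.042,-0.0052],
    [0.0084,-0.042,-0.0052],
    [0.0084,-0.042,-0.0052],
    [0.0084,-0.042,-0.0052],
    [0.0084,-0.042,-0.0052],
    [0.0084,-0.042,-0.0052],
    [0.0084,-0.042,-0.0052],
  ],
  delta_rot=[
    [0,0,0.98],
    [0,0,0.1],
    [0,0,0],
    [0,0,0],
    [0,0,0],
    [0,0,0],
    [0,0,0],
    [0,0,0],
  ],
  fingers=[0.65,0.65,0.65,0.65,0.65,0.65,0.65,0.65],
)

```text
time: 28.85
position: [0.4218, -0.2251, 0.1405]
orientation: [[-0.973, 0.23, -0.004], [0.23, 0.973, -0.002], [0.004, -0.003, -1.0]]
wrist_force: [0.7, -0.5, -0.5]
opening: 0.0557
gripper_force: 0.0
```

Emit:
apply_moves(
  travel=[
    [0,0,0],
    [0,0,0],
    [0,0,0],
    [0,0,0],
    [0,0,0],
    [0,0,0],
    [0,0,0],
    [0,0,0],
  ],
  delta_rot=[
    [0,0,1],
    [0,0,1],
    [0,0,1],
    [0,0,1],
    [0,0,1],
    [0,0,1],
    [0,0,1],
    [0,0,1],
  ],
  fingers=[0.65,0.65,0.65,0.65,0.65,0.65,0.65,0.65],
)

```text
time: 29.52
position: [0.4226, -0.2239, 0.1402]
orientation: [[-0.701, 0.713, -0.005], [0.713, 0.701, -0.002], [0.002, -0.005, -1.0]]
wrist_force: [-0.0, -0.3, -0.2]
opening: 0.0555
gripper_force: 0.0
```

Emit:
apply_moves(
  travel=[
    [0,0,0],
    [0,0,0],
    [0,0,0],
    [0,0,0],
    [0,0,0],
    [0,0,0],
    [0,0,0],
    [0,0,0],
  ],
  delta_rot=[
    [0,0,1],
    [0,0,1],
    [0,0,1],
    [0,0,1],
    [0,0,1],
    [0,0,1],
    [0,0,1],
    [0,0,1],
  ],
  fingers=[0.65,0.65,0.65,0.65,0.65,0.65,0.65,0.65],
)

```text
time: 30.18
position: [0.4226, -0.2238, 0.1402]
orientation: [[-0.216, 0.976, -0.005], [0.976, 0.216, -0.002], [-0.001, -0.005, -1.0]]
wrist_force: [0.1, -0.4, 0.4]
opening: 0.0558
gripper_force: 0.0
```

Emit:
apply_moves(
  travel=[
    [0,0,0],
    [0,0,0],
    [0,0,0],
    [0,0,0],
    [0,0,0],
    [0,0,0],
    [0,0,0],
    [0,0,0],
  ],
  delta_rot=[
    [0,0,1],
    [0,0,1],
    [0,0,1],
    [0,0,1],
    [0,0,1],
    [0,0,1],
    [0,0,1],
    [0,0,1],
  ],
  fingers=[0.65,0.65,0.65,0.65,0.65,0.65,0.65,0.65],
)

```text
time: 30.85
position: [0.4226, -0.2239, 0.1402]
orientation: [[0.334, 0.943, -0.005], [0.943, -0.334, -0.002], [-0.003, -0.004, -1.0]]
wrist_force: [0.1, 0.2, 0.0]
opening: 0.0552
gripper_force: 0.0
```

Emit:
apply_moves(
  travel=[
    [0,0,0],
    [0,0,0],
    [0,0,0],
    [0,0,0],
    [0,0,0],
    [0,0,0],
    [0,0,0],
    [0,0,0],
  ],
  delta_rot=[
    [0,0,1],
    [0,0,1],
    [0,0,1],
    [0,0,1],
    [0,0,1],
    [0,0,1],
    [0,0,0],
    [0,0,0],
  ],
  fingers=[0.65,0.65,0.65,0.65,0.65,0.65,0.65,0.65],
)

```text
time: 31.52
position: [0.4223, -0.2236, 0.1401]
orientation: [[0.685, 0.729, -0.005], [0.729, -0.685, -0.002], [-0.004, -0.003, -1.0]]
wrist_force: [-0.3, -0.6, 0.0]
opening: 0.0557
gripper_force: 0.0
```

```bash
python3 -c "
from pl import *
plan((.4377,-.2296,.14,29.5,0),(.4377,-.2296,.025,29.5,0,5))"
```

```text
at [ 0.4223 -0.2236  0.1401] yaw 46.79 open 0.056 F [-0.3463 -0.6076  0.039 ] t 31.5167 q [-0.24  0.03  0.68  2.02 -0.02  1.1  -0.3 ]
-> (0.4377, -0.2296, 0.14, 29.5, 0) rows 5 travel [0.0021, 0.0039, 0.0] rot [-0.005, 0.014, 0.865]
-> (0.4377, -0.2296, 0.025, 29.5, 0, 5) rows 5 travel [0.0, -0.0, 0.0307] rot [0.0, 0.0, 0.0]
```

Emit:
apply_moves(
  travel=[
    [0.0021,0.0039,0],
    [0.0021,0.0039,0],
    [0.0021,0.0039,0],
    [0.0021,0.0039,0],
    [0.0021,0.0039,0],
    [0,0,0],
    [0,0,0],
    [0,0,0],
  ],
  delta_rot=[
    [0,0,0.865],
    [0,0,0.865],
    [0,0,0.865],
    [0,0,0.865],
    [0,0,0.865],
    [0,0,0],
    [0,0,0],
    [0,0,0],
  ],
  fingers=[0.65,0.65,0.65,0.65,0.65,0.65,0.65,0.65],
)

```text
time: 32.18
position: [0.437, -0.2292, 0.1398]
orientation: [[0.87, 0.493, -0.005], [0.493, -0.87, -0.001], [-0.005, -0.002, -1.0]]
wrist_force: [-0.5, -1.0, -0.1]
opening: 0.0549
gripper_force: 0.0
```

```bash
python3 -c "
from pl import *
for n in('scene','top'):
  im=manip.grab_frame(n)
  try: print(sil(n,im,(.4377,-.2296),'green'))
  except Exception as e: print(e)
plan((.4380,-.2296,.025,29.5,0,5))"
```

```text
(array([ 0.4291, -0.234 ]), np.float64(-152.37501864772457), array([58.9942, 32.8561]), 134, 19)
(array([ 0.456 , -0.2276]), np.float64(-59.35828932641007), array([51.9946, 46.3324]), 73, 116)
at [ 0.4369 -0.2292  0.1398] yaw 29.46 open 0.056 F [ 0.7699 -0.1554 -0.4189] t 32.2833 q [-0.24  0.08  0.7   1.98 -0.05  1.1  -0.57]
-> (0.438, -0.2296, 0.025, 29.5, 0, 5) rows 5 travel [0.0003, 0.0003, 0.0306] rot [-0.006, 0.013, -0.002]
```

Emit:
apply_moves(
  travel=[
    [0,0,0.0306],
    [0,0,0.0306],
    [0,0,0.0306],
    [0,0,0.0306],
    [0,0,0.0306],
    [0,0,0],
    [0,0,0],
    [0,0,0],
  ],
  delta_rot=[
    [0,0,0],
    [0,0,0],
    [0,0,0],
    [0,0,0],
    [0,0,0],
    [0,0,0],
    [0,0,0],
    [0,0,0],
  ],
  fingers=[0.65,0.65,0.65,0.65,0.65,0.65,0.65,0.2],
)

```text
time: 32.95
position: [0.4372, -0.2297, 0.0262]
orientation: [[0.871, 0.491, -0.004], [0.491, -0.871, -0.001], [-0.004, -0.001, -1.0]]
wrist_force: [0.0, -0.3, -0.0]
opening: 0.0447
gripper_force: 0.0
```

Emit:
apply_moves(
  travel=[
    [0,0,0],
    [0,0,0],
    [0,0,0],
    [0,0,0],
  ],
  delta_rot=[
    [0,0,0],
    [0,0,0],
    [0,0,0],
    [0,0,0],
  ],
  fingers=[0.2,0.2,0.2,0.2],
)

```text
time: 33.28
position: [0.438, -0.2299, 0.0271]
orientation: [[0.871, 0.491, -0.001], [0.491, -0.871, -0.001], [-0.002, 0.0, -1.0]]
wrist_force: [-1.0, 0.4, 7.8]
opening: 0.0319
gripper_force: 80.3
```

Emit:
apply_moves(
  travel=[
    [0,0,-0.028],
    [0,0,-0.028],
    [0,0,-0.028],
    [0,0,-0.028],
    [0,0,-0.028],
    [0,0,0],
    [0,0,0],
  ],
  delta_rot=[
    [0,0,0],
    [0,0,0],
    [0,0,0],
    [0,0,0],
    [0,0,0],
    [0,0,0],
    [0,0,0],
  ],
  fingers=[0.2,0.2,0.2,0.2,0.2,0.2,0.2],
)

```text
time: 33.87
position: [0.438, -0.2293, 0.1315]
orientation: [[0.871, 0.491, -0.001], [0.491, -0.871, -0.0], [-0.001, -0.0, -1.0]]
wrist_force: [0.2, 0.8, -1.8]
opening: 0.0319
gripper_force: 80.1
```

```bash
python3 -c "
from pl import *
p=ins(3,19,110,15,.009)
s=manip.observe();q=s['position']
print(p); plan((.54,-.13,.14,29.5,0,5),(.54,-.13,.14,187,0),p)"
```

```text
(np.float64(0.654966029512175), np.float64(-0.04935863503198055), np.float64(0.11869333243660161), 187, -15, 1)
at [ 0.438  -0.2293  0.1315] yaw 29.41 open 0.032 F [ 0.2059  0.8257 -1.7925] t 33.8667 q [-0.24  0.09  0.71  1.99 -0.07  1.08 -0.56]
-> (0.54, -0.13, 0.14, 29.5, 0, 5) rows 5 travel [0.0367, -0.0097, -0.0023] rot [-0.0, 0.003, -0.005]
-> (0.54, -0.13, 0.14, 187, 0) rows 40 travel [0.0, 0.0, -0.0] rot [-0.0, -0.0, -0.984]
-> (np.float64(0.654966029512175), np.float64(-0.04935863503198055), np.float64(0.11869333243660161), 187, -15, 1) rows 5 travel [-0.0324, 0.0176, 0.0091] rot [-0.0, -0.75, -0.0]
```

Emit:
apply_moves(
  travel=[
    [0.0367,-0.0097,-0.0023],
    [0.0367,-0.0097,-0.0023],
    [0.0367,-0.0097,-0.0023],
    [0.0367,-0.0097,-0.0023],
    [0.0367,-0.0097,-0.0023],
    [0,0,0],
  ],
  delta_rot=[
    [0,0,0],
    [0,0,0],
    [0,0,0],
    [0,0,0],
    [0,0,0],
    [0,0,0],
  ],
  fingers=[0.2,0.2,0.2,0.2,0.2,0.2],
)

```text
time: 34.37
position: [0.5425, -0.1234, 0.1368]
orientation: [[0.867, 0.498, -0.004], [0.498, -0.867, 0.002], [-0.003, -0.004, -1.0]]
wrist_force: [-0.1, 1.1, -1.0]
opening: 0.0322
gripper_force: 80.0
```

Emit:
apply_moves(
  travel=[
    [0,0,0],
    [0,0,0],
    [0,0,0],
    [0,0,0],
    [0,0,0],
    [0,0,0],
    [0,0,0],
    [0,0,0],
  ],
  delta_rot=[
    [0,0,-0.984],
    [0,0,-0.984],
    [0,0,-0.984],
    [0,0,-0.984],
    [0,0,-0.984],
    [0,0,-0.984],
    [0,0,-0.984],
    [0,0,-0.984],
  ],
  fingers=[0.2,0.2,0.2,0.2,0.2,0.2,0.2,0.2],
)

```text
time: 35.03
position: [0.5379, -0.1298, 0.1366]
orientation: [[0.484, 0.875, -0.008], [0.875, -0.484, -0.0], [-0.004, -0.006, -1.0]]
wrist_force: [-0.3, -0.2, -1.5]
opening: 0.032
gripper_force: 80.1
```

Emit:
apply_moves(
  travel=[
    [0,0,0],
    [0,0,0],
    [0,0,0],
    [0,0,0],
    [0,0,0],
    [0,0,0],
    [0,0,0],
    [0,0,0],
  ],
  delta_rot=[
    [0,0,-0.984],
    [0,0,-0.984],
    [0,0,-0.984],
    [0,0,-0.984],
    [0,0,-0.984],
    [0,0,-0.984],
    [0,0,-0.984],
    [0,0,-0.984],
  ],
  fingers=[0.2,0.2,0.2,0.2,0.2,0.2,0.2,0.2],
)

```text
time: 35.7
position: [0.5379, -0.1298, 0.1365]
orientation: [[-0.045, 0.999, -0.008], [0.999, 0.045, -0.0], [0.0, -0.008, -1.0]]
wrist_force: [-0.4, -0.1, -0.9]
opening: 0.0323
gripper_force: 80.1
```

Emit:
apply_moves(
  travel=[
    [0,0,0],
    [0,0,0],
    [0,0,0],
    [0,0,0],
    [0,0,0],
    [0,0,0],
    [0,0,0],
    [0,0,0],
  ],
  delta_rot=[
    [0,0,-0.984],
    [0,0,-0.984],
    [0,0,-0.984],
    [0,0,-0.984],
    [0,0,-0.984],
    [0,0,-0.984],
    [0,0,-0.984],
    [0,0,-0.984],
  ],
  fingers=[0.2,0.2,0.2,0.2,0.2,0.2,0.2,0.2],
)

```text
time: 36.37
position: [0.5379, -0.1298, 0.1365]
orientation: [[-0.56, 0.829, -0.008], [0.829, 0.56, -0.0], [0.004, -0.006, -1.0]]
wrist_force: [-0.2, -0.5, -1.8]
opening: 0.0321
gripper_force: 80.1
```

Emit:
apply_moves(
  travel=[
    [0,0,0],
    [0,0,0],
    [0,0,0],
    [0,0,0],
    [0,0,0],
    [0,0,0],
    [0,0,0],
    [0,0,0],
  ],
  delta_rot=[
    [0,0,-0.984],
    [0,0,-0.984],
    [0,0,-0.984],
    [0,0,-0.984],
    [0,0,-0.984],
    [0,0,-0.984],
    [0,0,-0.984],
    [0,0,-0.984],
  ],
  fingers=[0.2,0.2,0.2,0.2,0.2,0.2,0.2,0.2],
)

```text
time: 37.03
position: [0.5379, -0.1298, 0.1365]
orientation: [[-0.91, 0.414, -0.008], [0.414, 0.91, -0.0], [0.007, -0.003, -1.0]]
wrist_force: [-0.1, 0.0, -2.4]
opening: 0.0319
gripper_force: 80.1
```

Emit:
apply_moves(
  travel=[
    [0,0,0],
    [0,0,0],
    [0,0,0],
    [0,0,0],
    [0,0,0],
    [0,0,0],
    [0,0,0],
    [0,0,0],
  ],
  delta_rot=[
    [0,0,-0.984],
    [0,0,-0.984],
    [0,0,-0.984],
    [0,0,-0.984],
    [0,0,-0.984],
    [0,0,-0.984],
    [0,0,-0.984],
    [0,0,-0.984],
  ],
  fingers=[0.2,0.2,0.2,0.2,0.2,0.2,0.2,0.2],
)

```text
time: 37.7
position: [0.5379, -0.1298, 0.1364]
orientation: [[-0.992, -0.122, -0.008], [-0.122, 0.993, -0.0], [0.008, 0.001, -1.0]]
wrist_force: [-0.2, 0.8, -1.3]
opening: 0.0318
gripper_force: 80.1
```

```bash
python3 -c "
from pl import *
plan(ins(3,19,110,15,.009))"
```

```text
at [ 0.5379 -0.1298  0.1364] yaw -172.98 open 0.032 F [-0.1897  0.7944 -1.2737] t 37.7 q [-0.08  0.21  0.3   1.84 -0.07  1.12  1.94]
-> (np.float64(0.654966029512175), np.float64(-0.04935863503198055), np.float64(0.11869333243660161), 187, -15, 1) rows 5 travel [-0.0331, 0.0175, 0.0081] rot [0.003, -0.772, 0.001]
```

Emit:
apply_moves(
  travel=[
    [-0.0331,0.0175,0.0081],
    [-0.0331,0.0175,0.0081],
    [-0.0331,0.0175,0.0081],
    [-0.0331,0.0175,0.0081],
    [-0.0331,0.0175,0.0081],
    [0,0,0],
    [0,0,0],
    [0,0,0],
  ],
  delta_rot=[
    [0,-0.772,0],
    [0,-0.772,0],
    [0,-0.772,0],
    [0,-0.772,0],
    [0,-0.772,0],
    [0,0,0],
    [0,0,0],
    [0,0,0],
  ],
  fingers=[0.2,0.2,0.2,0.2,0.2,0.2,0.2,0.2],
)

```text
time: 38.37
position: [0.6552, -0.0506, 0.1192]
orientation: [[-0.959, -0.118, 0.256], [-0.114, 0.993, 0.03], [-0.258, -0.0, -0.966]]
wrist_force: [0.4, -0.3, -1.7]
opening: 0.0318
gripper_force: 79.9
```

```bash
python3 -c "
from pl import *
plan(ins(3,19,60,15,.009),ins(3,19,43,15,.009,n=3))
s=manip.observe();R=np.array(s['orientation']);n=s['position']+R@np.array([-.028,0,.009]);print(proj('scene',n))
a=manip.grab_frame('scene')
p=proj('scene',n)[0].astype(int);cr=a[p[1]-25:p[1]+25,p[0]-30:p[0]+30];print(p-[30,25])
cv2.imwrite('pics/c10.png',cv2.resize(cr,None,fx=8,fy=8,interpolation=cv2.INTER_CUBIC))"
```

```text
at [ 0.6552 -0.0506  0.1192] yaw -173.20 open 0.032 F [ 0.3502 -0.2605 -1.7395] t 38.3667 q [-0.15  0.27  0.24  1.82 -0.15  0.81  1.86]
-> (np.float64(0.654966029512175), np.float64(-0.04935863503198055), np.float64(0.06869333243660161), 187, -15, 1) rows 2 travel [0.0088, 0.0008, 0.0325] rot [-0.007, -0.005, -0.024]
-> (np.float64(0.654966029512175), np.float64(-0.04935863503198055), np.float64(0.05169333243660161), 187, -15, 3) rows 3 travel [0.002, -0.0, 0.0073] rot [0.0, 0.0, 0.0]
[[267.6034 227.5672]]
[237 202]
```

View pics/c10.png

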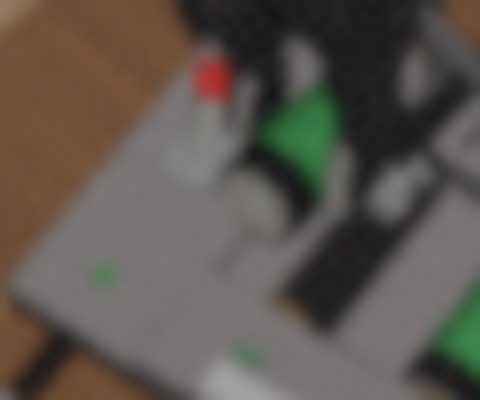

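The disc is at scene ≈ (269,227.6) against (267.6,227.6) predicted, so the cell may sit 2–3 mm further back. I'll descend slightly further forward.

```bash
python3 -c "
from pl import *
plan(ins(3,22,60,15,.009),ins(3,22,44,15,.009,n=3))"
```

```text
at [ 0.6554 -0.0511  0.1197] yaw -173.25 open 0.032 F [ 0.0698 -0.1095 -0.9913] t 38.4167 q [-0.15  0.27  0.24  1.82 -0.15  0.81  1.86]
-> (np.float64(0.6579436679670989), np.float64(-0.04899302700176511), np.float64(0.06869333243660161), 187, -15, 1) rows 2 travel [0.0071, 0.0012, 0.0333] rot [-0.01, 0.001, -0.03]
-> (np.float64(0.6579436679670989), np.float64(-0.04899302700176511), np.float64(0.05269333243660161), 187, -15, 3) rows 3 travel [0.0018, -0.0, 0.0069] rot [0.0, 0.0, 0.0]
```

Emit:
apply_moves(
  travel=[
    [0.0071,0.0012,0.0333],
    [0.0071,0.0012,0.0333],
    [0,0,0],
    [0.0016,0,0.0069],
    [0.0016,0,0.0069],
    [0.0016,0,0.0069],
    [0,0,0],
    [0,0,0],
  ],
  delta_rot=[
    [0,0,-0.03],
    [0,0,-0.03],
    [0,0,0],
    [0,0,0],
    [0,0,0],
    [0,0,0],
    [0,0,0],
    [0,0,0],
  ],
  fingers=[0.2,0.2,0.2,0.2,0.2,0.2,0.2,0.2],
)

```text
time: 39.08
position: [0.66, -0.0478, 0.0544]
orientation: [[-0.958, -0.123, 0.26], [-0.119, 0.992, 0.031], [-0.262, -0.001, -0.965]]
wrist_force: [0.2, -0.6, -1.6]
opening: 0.0322
gripper_force: 79.9
```

```bash
python3 -c "
from pl import *
plan(ins(3,4.5,43,15,.009,n=6))"
```

```text
at [ 0.66   -0.0478  0.0544] yaw -172.94 open 0.032 F [ 0.2455 -0.629  -1.6278] t 39.0833 q [-0.13  0.35  0.22  1.86 -0.2   0.68  1.89]
-> (np.float64(0.6405741103133757), np.float64(-0.05112574051135518), np.float64(0.05169333243660161), 187, -15, 6) rows 6 travel [0.0044, -0.0002, -0.0006] rot [-0.002, 0.008, 0.003]
```

Emit:
apply_moves(
  travel=[
    [0.0044,-0.0002,-0.0006],
    [0.0044,-0.0002,-0.0006],
    [0.0044,-0.0002,-0.0006],
    [0.0044,-0.0002,-0.0006],
    [0.0044,-0.0002,-0.0006],
    [0.0044,-0.0002,-0.0006],
    [0,0,0],
    [0,0,0],
  ],
  delta_rot=[
    [0,0,0],
    [0,0,0],
    [0,0,0],
    [0,0,0],
    [0,0,0],
    [0,0,0],
    [0,0,0],
    [0,0,0],
  ],
  fingers=[0.2,0.2,0.2,0.2,0.2,0.2,0.2,0.2],
)

```text
time: 39.75
position: [0.6431, -0.0501, 0.0539]
orientation: [[-0.956, -0.123, 0.267], [-0.119, 0.992, 0.032], [-0.269, -0.001, -0.963]]
wrist_force: [5.9, 1.5, 0.6]
opening: 0.0323
gripper_force: 80.2
```

```bash
python3 -c "
from pl import *
plan(ins(3,4,26.5,0,.009,n=8))"
```

```text
at [ 0.6431 -0.0501  0.0539] yaw -172.90 open 0.032 F [5.8934 1.4866 0.6264] t 39.75 q [-0.13  0.32  0.22  1.91 -0.19  0.66  1.9 ]
-> (np.float64(0.642389845862247), np.float64(-0.05090279621927124), np.float64(0.0355), 187, 0, 8) rows 8 travel [0.0006, -0.0001, 0.003] rot [-0.002, 0.487, 0.003]
```

Emit:
apply_moves(
  travel=[
    [0.0008,-0.0001,0.003],
    [0.0008,-0.0001,0.003],
    [0.0008,-0.0001,0.003],
    [0.0008,-0.0001,0.003],
    [0.0007,-0.0001,0.003],
    [0.0007,-0.0001,0.003],
    [0.0007,-0.0001,0.003],
    [0.0007,-0.0001,0.003],
  ],
  delta_rot=[
    [0,0.487,0],
    [0,0.487,0],
    [0,0.487,0],
    [0,0.487,0],
    [0,0.487,0],
    [0,0.487,0],
    [0,0.487,0],
    [0,0.487,0],
  ],
  fingers=[0.2,0.2,0.2,0.2,0.2,0.2,0.2,0.2],
)

```text
time: 40.42
position: [0.6431, -0.0514, 0.0357]
orientation: [[-0.992, -0.123, 0.002], [-0.123, 0.992, -0.002], [-0.002, -0.002, -1.0]]
wrist_force: [8.6, 0.4, 1.2]
opening: 0.0322
gripper_force: 80.3
```

Emit:
apply_moves(
  travel=[
    [0,0,0],
    [0,0,0],
  ],
  delta_rot=[
    [0,0,0],
    [0,0,0],
  ],
  fingers=[0.2,0.2],
)

```text
time: 40.58
position: [0.6433, -0.0513, 0.0352]
orientation: [[-0.992, -0.124, 0.003], [-0.124, 0.992, -0.002], [-0.003, -0.002, -1.0]]
wrist_force: [8.5, 1.0, 2.1]
opening: 0.0323
gripper_force: 80.3
```

Spring force 8.5 N means the cell is about 9 mm short of the contact. Ease it forward 5 mm, then release.

Emit:
apply_moves(
  travel=[
    [-0.0033,0,0],
    [-0.0033,0,0.0008],
    [0,0,0],
    [0,0,0],
    [0,0,0],
    [0,0,0],
    [0,0,0],
  ],
  delta_rot=[
    [0,0,0],
    [0,0,0],
    [0,0,0],
    [0,0,0],
    [0,0,0],
    [0,0,0],
    [0,0,0],
  ],
  fingers=[0.2,0.2,0.2,0.2,0.55,0.55,0.55],
)

```text
time: 41.17
position: [0.6422, -0.0516, 0.0317]
orientation: [[-0.992, -0.123, -0.01], [-0.123, 0.992, -0.002], [0.01, -0.001, -1.0]]
wrist_force: [-0.7, -0.5, -0.4]
opening: 0.0469
gripper_force: 0.0
```

Emit:
apply_moves(
  travel=[
    [0,0,0],
    [0,0,-0.02],
    [0,0,-0.03],
    [0,0,-0.03],
    [0.035,0,-0.02],
    [0.035,0,0],
    [0.035,0,0],
    [0.035,0,0],
  ],
  delta_rot=[
    [0,0,0],
    [0,0,0],
    [0,0,0],
    [0,0,0],
    [0,0,0],
    [0,0,0],
    [0,0,0],
    [0,0,0],
  ],
  fingers=[0.55,0.55,0.55,0.55,0,0,0,0],
)

```text
time: 41.83
position: [0.5381, -0.0643, 0.1078]
orientation: [[-0.992, -0.123, -0.008], [-0.123, 0.992, -0.002], [0.008, -0.001, -1.0]]
wrist_force: [-0.3, 0.3, 0.4]
opening: -0.0
gripper_force: 0.0
```

```bash
python3 -c "
from pl import *
a=manip.grab_frame('scene')
cv2.imwrite('pics/c11.png',cv2.resize(a[195:285,235:345],None,fx=6,fy=6,interpolation=cv2.INTER_CUBIC))
h=O+.005*u-.106*v;print('hinge',h)
plan()"
```

```text
hinge [ 0.6514 -0.1163]
at [ 0.5322 -0.0654  0.1068] yaw -173.08 open 0.000 F [-5.9368 -1.4103 -1.1785] t 41.8833 q [-0.18  0.21  0.27  1.9  -0.06  1.06  1.82]
```

View pics/c11.png

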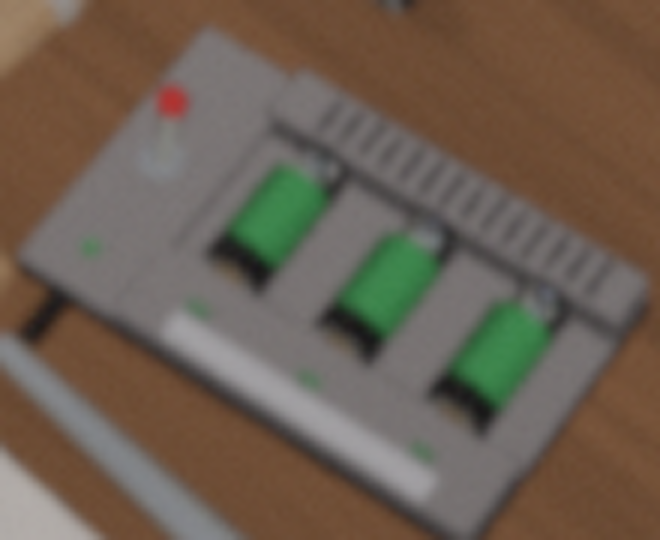

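All three cells are home and identical. Now the switch, with shut fingers behind the ball.

```bash
python3 -c "
from pl import *
def sw(x,z,n=1): p=O+x/1e3*u-.106*v; return (p[0],p[1],z,187,0,n)
plan(sw(-50,.107,3),sw(-50,.064,2),sw(5,.064,8))"
```

```text
at [ 0.5322 -0.0654  0.1068] yaw -173.08 open 0.000 F [-5.9368 -1.4103 -1.1785] t 41.8833 q [-0.18  0.21  0.27  1.9  -0.06  1.06  1.82]
-> (np.float64(0.5968357303383554), np.float64(-0.12299178677147646), 0.107, 187, 0, 3) rows 3 travel [-0.0254, -0.0289, -0.0004] rot [0.002, -0.073, -0.006]
-> (np.float64(0.5968357303383554), np.float64(-0.12299178677147646), 0.064, 187, 0, 2) rows 2 travel [-0.0, 0.0, 0.0287] rot [0.0, 0.0, 0.0]
-> (np.float64(0.6514257686786281), np.float64(-0.11628897288419333), 0.064, 187, 0, 8) rows 8 travel [-0.0092, 0.0, -0.0] rot [0.0, 0.0, 0.0]
```

Emit:
apply_moves(
  travel=[
    [-0.025,-0.029,0],
    [-0.025,-0.029,0],
    [-0.025,-0.029,0],
    [0,0,0],
    [0,0,0.028],
    [0,0,0.028],
    [0,0,0],
    [0,0,0],
  ],
  delta_rot=[
    [0,0,0],
    [0,0,0],
    [0,0,0],
    [0,0,0],
    [0,0,0],
    [0,0,0],
    [0,0,0],
    [0,0,0],
  ],
  fingers=[0,0,0,0,0,0,0,0],
)

```text
time: 42.55
position: [0.6017, -0.1215, 0.0643]
orientation: [[-0.992, -0.123, -0.011], [-0.123, 0.992, -0.002], [0.011, -0.0, -1.0]]
wrist_force: [0.2, 0.5, 1.2]
opening: 0.0002
gripper_force: 0.0
```

Emit:
apply_moves(
  travel=[
    [-0.009,0,0],
    [-0.009,0,0],
    [-0.009,0,0],
    [-0.009,0,0],
    [-0.009,0,0],
    [-0.009,0,0],
    [0,0,0],
  ],
  delta_rot=[
    [0,0,0],
    [0,0,0],
    [0,0,0],
    [0,0,0],
    [0,0,0],
    [0,0,0],
    [0,0,0],
  ],
  fingers=[0,0,0,0,0,0,0],
)

```text
time: 43.13
position: [0.6453, -0.1163, 0.0655]
orientation: [[-0.992, -0.124, -0.005], [-0.124, 0.992, -0.002], [0.006, -0.001, -1.0]]
wrist_force: [-0.2, -0.4, 0.5]
opening: 0.0001
gripper_force: 0.0
```

```bash
python3 -c "
from pl import *
plan()
g=lambda im:[b[:2] for b in blobs(im,'red',8,60)]
a=manip.grab_frame('scene');b=manip.grab_frame('top');print(g(a),g(b))
cv2.imwrite('pics/s12.png',a)"
```

```text
at [ 0.6453 -0.1163  0.0655] yaw -172.89 open 0.000 F [-0.1815 -0.4033  0.4774] t 43.1333 q [-0.08  0.48  0.28  1.63 -0.15  1.05  1.94]
[(array([258.3333, 217.0833]), np.int32(12))] [(array([538. , 176.5]), np.int32(10))]
```

Emit:
apply_moves(
  travel=[
    [-0.005,0,0.003],
    [-0.005,0,0.003],
    [-0.005,0,0],
    [0,0,0],
  ],
  delta_rot=[
    [0,0,0],
    [0,0,0],
    [0,0,0],
    [0,0,0],
  ],
  fingers=[0,0,0,0],
)

```text
time: 43.57
position: [0.6541, -0.1156, 0.06]
orientation: [[-0.992, -0.123, -0.009], [-0.123, 0.992, -0.002], [0.01, -0.001, -1.0]]
wrist_force: [-2.7, 0.1, 0.3]
opening: 0.0001
gripper_force: 1.1
```

```bash
python3 -c "
from pl import *
plan()
a=manip.grab_frame('scene');print([b[:2] for b in blobs(a,'red',6,60)])
h=O+.005*u-.106*v
for l in(-.5,-.35,0,.2,.3,.4,.5,.6,.7): print(l,proj('scene',[*(h+.042*np.sin(l)*u),.02+.042*np.cos(l)])[0])"
```

```text
at [ 0.6541 -0.1156  0.06  ] yaw -172.95 open 0.000 F [-2.6716  0.1381  0.2996] t 43.5667 q [-0.08  0.51  0.28  1.61 -0.15  1.06  1.94]
[(array([256.2143, 220.6429]), np.int32(14))]
-0.5 [264.6761 210.2006]
-0.35 [263.378  211.2018]
0 [260.2283 214.4018]
0.2 [258.4755 216.6518]
0.3 [257.643  217.8547]
0.4 [256.8519 219.0924]
0.5 [256.1109 220.3517]
0.6 [255.4278 221.6188]
0.7 [254.8099 222.8802]
```

Emit:
apply_moves(
  travel=[
    [-0.004,0,0.001],
    [-0.004,0,0.001],
    [0,0,0],
  ],
  delta_rot=[
    [0,0,0],
    [0,0,0],
    [0,0,0],
  ],
  fingers=[0,0,0],
)

```text
time: 43.87
position: [0.6552, -0.1157, 0.0593]
orientation: [[-0.992, -0.122, -0.02], [-0.122, 0.993, -0.001], [0.02, 0.001, -1.0]]
wrist_force: [-16.5, 0.1, 13.1]
opening: -0.0
gripper_force: 10.9
```

Emit:
apply_moves(
  travel=[
    [0.02,0,-0.02],
    [0.03,0,-0.03],
    [0.04,0,-0.03],
    [0.04,0,0],
    [0.02,0,0],
    [0,0,0],
    [0,0,0],
  ],
  delta_rot=[
    [0,0,0],
    [0,0,0],
    [0,0,0],
    [0,0,0],
    [0,0,0],
    [0,0,0],
    [0,0,0],
  ],
  fingers=[0,0,0,0,0,0,0],
)

```text
time: 44.45
position: [0.5501, -0.1283, 0.1209]
orientation: [[-0.992, -0.122, -0.004], [-0.122, 0.992, -0.001], [0.004, -0.001, -1.0]]
wrist_force: [0.7, 0.3, -0.5]
opening: 0.0001
gripper_force: 0.0
```

```bash
python3 -c "
from pl import *
plan()
a=manip.grab_frame('scene');print([b[:2] for b in blobs(a,'red',6,60)])
cv2.imwrite('pics/c12.png',cv2.resize(a[115:345,180:480],None,fx=2.6,fy=2.6,interpolation=cv2.INTER_CUBIC))"
```

```text
at [ 0.5501 -0.1283  0.1209] yaw -172.97 open 0.000 F [ 0.665   0.3394 -0.4612] t 44.45 q [-0.09  0.25  0.31  1.83 -0.08  1.09  1.94]
[(array([256.1818, 220.8182]), np.int32(11))]
```

View pics/c12.png

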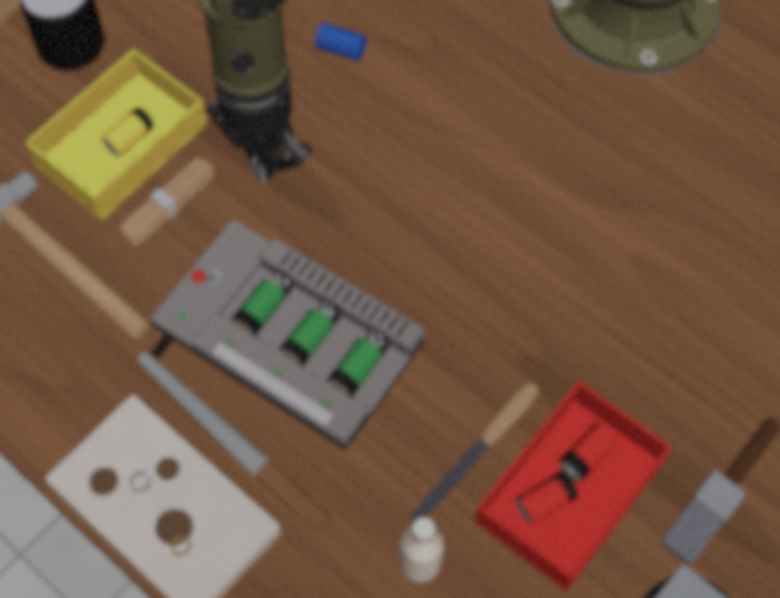

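The switch hit its stop and stays on, all three greens are home, both reds and the yellow are in their tubs, and the robot is clear. Handing in.

```bash
python3 -c "
from station import manip
print(manip.close_job())"
```

```text
the job is handed in; nothing more can be done
None
```

The job is handed in: all three green cells are seated in the charger, the switch is on, both red cells are in the red tub and the one yellow cell is in the yellow tub, as the last picture shows; the judge's verdict was not shown.

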